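# Divide the bead tray and pour the gold beads

## Robot

A 6-joint arm with a two-finger parallel gripper is mounted at the origin on the work surface. World frame = base frame: x ahead of the robot, y to its left, z up, the work surface at z = 0. Lengths are in mm, angles in rad, forces in N, time in s.
With the tool pointing down it reaches from about 250 to 725 mm from the base axis. Payload 9.7 kg.
Tool frame: the origin (TCP) lies on the centre line of the jaws, within the pads' length; the fingertips stand tips_ahead ahead of it and the grasp point (between the pads) lies 11 mm behind it (tips_ahead is the distance from the TCP to the fingertips, in mm); z points along the fingers, y is the line along which they close (so a half turn about z gives the same grasp; the last joint's range is limited). The gripper opens to 85 mm and grips with 20 to 120 N. Pads are 22 mm wide; open, the fingers measure 114 mm over their backs; the gripper's body (76 mm by 85 mm) begins 54 mm behind the grasp point. The pads swing forward as they close: fully open they stand 13 mm farther back than shut.
Start: joints at [-1.131, 0.087, 0.176, 1.66, 0, 1.571], TCP at [234.164, -497.659, 239.284] pointing down, gripper open.
Joint ranges: [-3.13, 3.13], [-0.85, 1.81], [-1.15, 1.24], [-2.2, 2.28], [-1.44, 1.52], [-3.14, 3.14]. Speed limits (rad/s): [2.22, 2.22, 2.57, 3.14, 3.14, 3.14].

## Interface

Orientations are given as a unit quaternion [x, y, z, w].
In Python, from station import * gives the robot as it stands.
- The arm moves only by the tool drive_tool, never from a script. Its argument "moves" is a list of rows, each an object of numbers: "x", "y", "z": the shift along the tool's x, y, z in cm; "spin": the turn about the tool's z in degrees; "hand": the opening, from -1 (shut) to 1 (fully open). A call has 1 to 12 rows; each row is the pose to reach, as a shift and turn from the pose commanded when the call began, along the tool's axes at that moment; what a row does not reach only later rows make up. A row lasts 1/8 s, in which the tool goes at most 62.5 mm and 10.7 degrees, less where a joint would pass 70% of its speed; a pose out of reach is approached as far as the arm can. A call with a gripper value outside its range is refused whole. The fingers move at their own pace and stop on an object; "grip_force" is the grip in N (left out, the last holds). Time passes only in rows, so rows that repeat a pose let the fingers close. It gives the time, the measured TCP pose, the force, the opening and the grip force at its end, in the units of the state.
- get_state(): the state, without advancing time (a new reading comes with each control period).
- snapshot(name): name is "side" or "top"; returns the picture (400x640x3 uint8, red, green, blue); there is no depth.
- camera_info(name): a dict with "vfov" (degrees; the focal length in pixels is half the picture's height over the tangent of half this angle, whatever the lens; pixels are square), "cx", "cy" (the principal point, pixels), "world_to_cam" (4x4, takes a point from world to camera coordinates). Camera axes: x right, y up, looking along -z (the intrinsics and any distortion apply to the point x, -y, -z); pixel columns grow to the right and rows downward; lengths in mm; the calibration is good to about 2 mm. A picture is of the moment at which its call begins. camera_info takes no time and is no camera call.
- hand_in(): hands the job in; it is judged then, once.
The state is a dict: "clock": time; "q": joint angles; "joint_vel": joint speeds; "joint_efforts": joint torques, N m; "tcp_pos": TCP position; "ee_rot": TCP orientation; "contact_force": force on the tool from outside, world axes, zero at the start; "moment": the same for the moment, N m; "grip_width": finger opening in mm; "grip_force": force on a finger pad.
Only numpy, scipy, OpenCV 4.12 (cv2) and the standard library are available. Lean on these libraries where they do the work, as an engineer would, in place of code of your own. Each camera call takes 0.05 s, during which the arm holds its last target. There are 200 camera calls.

## Task

Take the divider off its slanted rest and stand it upright in the slot of the wooden bead tray, feeling for the slot and pressing it past the sprung rollers until it is fully home on the tray floor, without ramming it. Only then pour all six gold beads from the steel cup into the compartment with the blue floor, and stand the empty cup upright back on the bench. Leave the pliers, the cutters and the loupe where they are.

Things in the scene. Friction and masses are not known exactly. Their poses are not given: they have to be found in the camera images.
- tray: Fixed open wooden bead tray; origin at the centre of its underside, z up. Outside 172 mm (its x) by 110 mm (its y) by 50 mm high; floor 5 mm thick; inside 160 by 94 mm, walls 45 mm above the floor. The slot crosses it parallel to its y, between stiff brass guides whose black spring housings stand out of the long walls to y = +-71 mm, 40 mm high.
- tray_floor (a point): Middle of the tray floor. The slot's middle plane lies up to 3.5 mm either side of it in tray x (varies, not measured: feel for it). On each long wall two brass ribs, 7 mm deep (y), 6 wide (x), wall-high, leave an 8 mm groove, no lead-in. A sprung roller stands 1.5 mm into each end of the divider's path, met 28 mm before home; both take a push of about 5 to 20 N, more than its weight.
- pad_blue: Blue inlay, 70 by 80 mm, on the floor of one of the tray's two compartments (77 by 94 mm each); origin at its centre on the floor, axes parallel to the tray's. It lies 42.5 mm to one side of the slot, which side varies.
- pad_grey: White-grey inlay of the same size on the floor of the other compartment; origin at its centre.
- rest: Fixed dark steel rest on which the divider leans, 80 by 112 mm, under 65 mm high; origin on the bench below the divider's lower edge, the divider leaning to its -x side. Under the divider it has only two props at y = +-37 mm (12 mm wide, reaching 40 mm up the divider); between them is free space for a finger under the grip.
- divider: Loose aluminium plate, 6 mm thick (its x), 90 wide (y), 45 high (z), about 80 g; red grip in the middle of its upper edge: 10 mm thick, 34 wide (y), z = 45 to 73 mm. Origin at the centre of its lower edge, z up the plate. It starts leaning 30 degrees off vertical to the rest's -x side, lower edge 25 mm above the bench. Either face may point either way in the tray.
- cup: Loose steel cup, 42 mm high, outside diameter 64 mm over the straight collar round its upper part (z = 18 to 42 mm), mouth 57 mm inside, slightly tapered inside (5 degrees), foot 54 mm, about 120 g; origin at the centre of its underside, z up. It holds the six gold beads.
- bead0: One of six gold beads, a ball of 14 mm diameter, 14 g, starting in the cup; origin at its centre.
- bead1: One of six gold beads, a ball of 14 mm diameter, 14 g, starting in the cup; origin at its centre.
- bead2: One of six gold beads, a ball of 14 mm diameter, 14 g, starting in the cup; origin at its centre.
- bead3: One of six gold beads, a ball of 14 mm diameter, 14 g, starting in the cup; origin at its centre.
- bead4: One of six gold beads, a ball of 14 mm diameter, 14 g, starting in the cup; origin at its centre.
- bead5: One of six gold beads, a ball of 14 mm diameter, 14 g, starting in the cup; origin at its centre.
- pliers_red: Bystander: pliers with red handles lying on the bench, about 135 by 62 mm, 14 mm high; origin near the joint, x towards the jaws (54 mm ahead, handles 81 mm behind).
- cutters: Bystander: cutters with one green and one blue handle, same size and axes.
- loupe: Bystander: black upright loupe, a cylinder 30 mm in diameter and 29 mm high; origin at the centre of its underside.
Mind the look-alikes: they are no part of the job. Of the things that look like the divider, the largest one is meant.

How it is judged:
By the outcome, as a careful person would: the job done as asked, in the order asked, and still so for the second after the job is handed in, with the robot touching nothing.
It also fails if it takes over 70 s, if anything falls off the work surface, if the arm or the gripper's body presses on something with over 40 N, if the wrist force passes 120 N, or if a joint passes its speed limit or range.

## Working session

There is one attempt and no reset: what is moved stays moved. The work goes in short steps, Python scripts to look and compute and a tool call to move; the robot and the scene stay as the last step left them, time stands still between calls to the robot, and variables do not carry over. Pictures are saved under pics/ and viewed, at most 10 in all, crops included, and the job is handed in when it is done.

Besides the shell and the picture viewer there is one more tool, called as name(argument=value, ...) on one line, values as JSON. drive_tool: Moves the arm, as the interface text tells. Its arguments: {"type":"object","properties":{"moves":{"type":"array","items":{"type":"object","properties":{"x":{"type":"number"},"y":{"type":"number"},"z":{"type":"number"},"spin":{"type":"number"},"hand":{"type":"number"}}}},"grip_force":{"type":"number"}},"required":["moves"]}

```bash
mkdir -p pics; ls; python3 - <<'E'
from station import *
import cv2
s=get_state(); print({k:s[k] for k in ('clock','tcp_pos','ee_rot','grip_width')}, [k for k in s])
for n in('side','top'):
    i=camera_info(n); print(n,i)
    cv2.imwrite(f'pics/{n}0.png',snapshot(n)[:,:,::-1])
E
```

```text
pics
{'clock': 0.0, 'tcp_pos': array([ 234.07063806, -497.46906782,  238.59418664]), 'ee_rot': array([ 9.75918146e-01,  2.18136097e-01, -1.44980512e-04, -6.28065705e-04]), 'grip_width': 85.64901838747328} ['clock', 'q', 'joint_vel', 'joint_efforts', 'tcp_pos', 'ee_rot', 'contact_force', 'moment', 'grip_force', 'grip_width']
side {'vfov': 46.66287172749783, 'cx': 326.93568106544876, 'cy': 200.99718327904904, 'world_to_cam': array([[-8.80000445e-01, -4.74670715e-01, -1.69389938e-02,
         4.44896435e+02],
       [ 3.41969229e-01, -6.57926601e-01,  6.70961724e-01,
        -2.93164531e+02],
       [-3.29630496e-01,  5.84654001e-01,  7.41298480e-01,
        -1.04260496e+03],
       [ 0.00000000e+00,  0.00000000e+00,  0.00000000e+00,
         1.00000000e+00]])}
top {'vfov': 49.544780966519895, 'cx': 314.1077561864309, 'cy': 200.40935835194375, 'world_to_cam': array([[-6.24644941e-03, -9.99584072e-01,  2.81542931e-02,
        -1.02254073e+02],
       [ 9.94610688e-01, -3.29659027e-03,  1.03627756e-01,
        -5.46241676e+02],
       [-1.03491841e-01,  2.86498663e-02,  9.94217594e-01,
        -1.16428302e+03],
       [ 0.00000000e+00,  0.00000000e+00,  0.00000000e+00,
         1.00000000e+00]])}
```

View pics/side0.png

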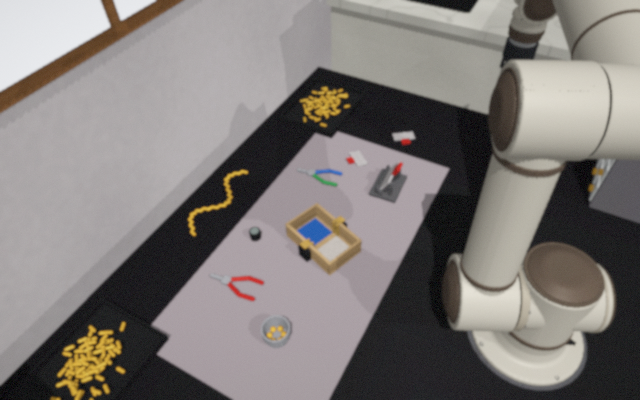

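View pics/top0.png

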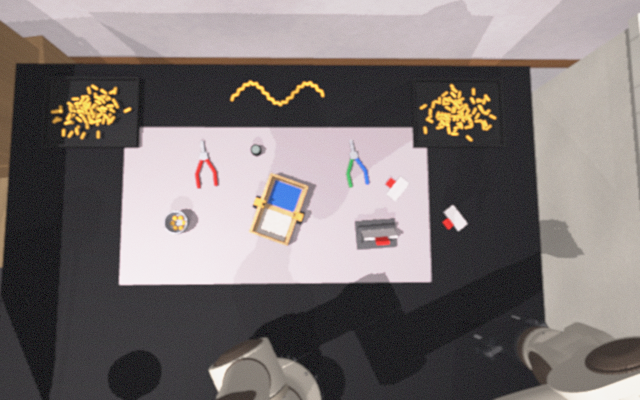

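The top view shows the tray at about (282,208), the blue floor at its far end (287,193), the rest with divider at (378,235) and its red grip at (382,240), and the cup at (177,222). The side view has the rest at (388,185), tray at (323,238) and cup at (277,331). Next I'll enlarge crops.

```bash
cat > h.py <<'E'
from station import *
import numpy as np, cv2
def K(n):
    i=camera_info(n); f=200/np.tan(np.radians(i['vfov']/2)); return f,i['cx'],i['cy'],np.array(i['world_to_cam'])
def proj(n,P):
    f,cx,cy,W=K(n); c=np.atleast_2d(P)@W[:3,:3].T+W[:3,3]
    return np.c_[cx+f*c[:,0]/-c[:,2], cy-f*c[:,1]/-c[:,2]]
def atz(n,uv,z):
    f,cx,cy,W=K(n); R=W[:3,:3]; o=-R.T@W[:3,3]; uv=np.atleast_2d(uv)
    d=np.c_[(uv[:,0]-cx)/f,-(uv[:,1]-cy)/f,-np.ones(len(uv))]@R
    return o+d*((z-o[2])/d[:,2])[:,None]
def tri(us,ut):
    A=[];b=[]
    for n,uv in(('side',us),('top',ut)):
        p=atz(n,uv,0)[0];q=atz(n,uv,300)[0];d=(q-p)/np.linalg.norm(q-p);M=np.eye(3)-np.outer(d,d);A.append(M);b.append(M@p)
    return np.linalg.lstsq(np.vstack(A),np.hstack(b),rcond=None)[0]
def avg(n,k=4): return np.mean([snapshot(n).astype(float) for _ in range(k)],0).astype(np.uint8)[:,:,::-1]
def tile(img,x0,y0,w,h,s):
    t=cv2.resize(img[y0:y0+h,x0:x0+w],None,fx=s,fy=s,interpolation=cv2.INTER_CUBIC)
    for x in range((x0+9)//10*10,x0+w,10):
        X=int((x-x0+.5)*s); cv2.line(t,(X,0),(X,6),(0,255,255),1); cv2.putText(t,str(x),(X+2,10),0,.35,(255,0,255),1)
    for y in range((y0+9)//10*10,y0+h,10):
        Y=int((y-y0+.5)*s); cv2.line(t,(0,Y),(6,Y),(0,255,255),1); cv2.putText(t,str(y),(8,Y+4),0,.35,(255,0,255),1)
    return t
E
python3 - <<'E'
from h import *
T=avg('top',3);S=avg('side',3)
cv2.imwrite('T.png',T);cv2.imwrite('S.png',S)
a=np.hstack([tile(T,352,212,50,37,8),tile(S,365,155,50,37,8)])
b=np.hstack([tile(T,152,204,50,37,8),tile(S,252,313,50,37,8)])
cv2.imwrite('pics/a.png',np.vstack([a,b]))
cv2.imwrite('pics/b.png',np.hstack([tile(T,243,165,80,85,5),tile(S,280,200,80,85,5)]))
E
```

```text
(no output)
```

View pics/a.png

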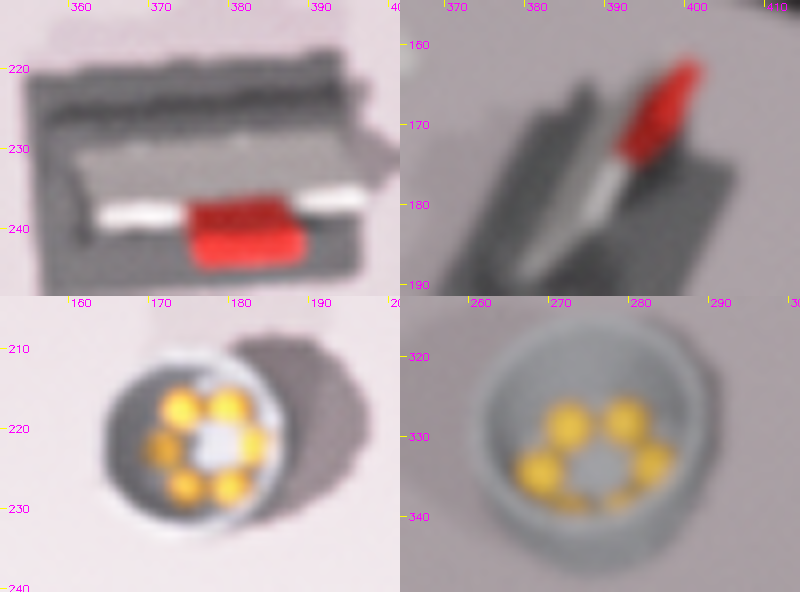

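View pics/b.png

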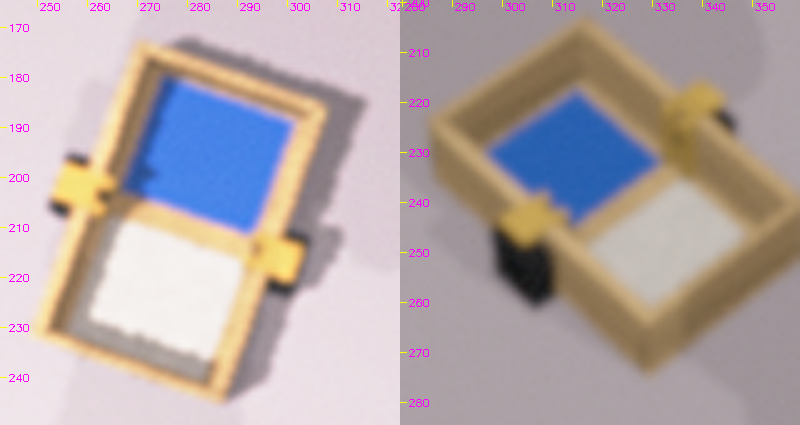

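```bash
cat > m.py <<'E'
from h import *
from scipy.optimize import least_squares
def px(p,x0,y0,s): return [x0+(p[0]+.5)/s-.5,y0+(p[1]+.5)/s-.5]
def fit(pts,f,p0):
    def r(p):
        return np.hstack([proj(n,f(np.array(l,float),p))[0]-uv for n,l,uv in pts])
    s=least_squares(r,p0,loss='soft_l1'); print(np.round(s.x,4)); print(np.round(s.fun.reshape(-1,2) if s.fun.size==2*len(pts) else s.fun,1).tolist()); return s.x
def rz(a): return np.array([[np.cos(a),-np.sin(a),0],[np.sin(a),np.cos(a),0],[0,0,1]])
T=lambda l,p:[('top',l,px(p,243,165,5))][0]
S=lambda l,p:('side',l,px(p,280,200,5))
# tray frame: +x far (blue), +y left
tp=[T((86,55,50),(140,42)),T((86,-55,50),(327,106)),T((-86,-55,50),(222,402)),T((-86,55,50),(36,330)),
 S((86,55,50),(30,122)),S((86,-55,50),(184,18)),S((-86,55,50),(250,322))]
print('tray');t=fit(tp,lambda l,p:rz(p[3])@l+[p[0],p[1],p[2]],[450,0,0,-.3])
print('tray z=0');t=fit(tp,lambda l,p:rz(p[2])@l+[p[0],p[1],0],[450,0,-.3])
for q in [(173,80),(297,124),(253,234),(122,190)]:
    w=atz('top',px(q,243,165,5),5)[0]; print('pad',np.round(rz(-t[2])@(w-[t[0],t[1],0]),1))
A=lambda l,p:('top',l,px(p,352,212,8)); B=lambda l,p:('side',l,px(p,365-50,155,8))
A=lambda l,p:('top',l,px(p,352,212,8)); B=lambda l,p:('side',l,px((p[0]-400,p[1]),365,155,8))
dp=[A((5,17,73),(190,230)),A((5,-17,73),(303,225)),A((-5,17,73),(197,267)),A((-5,-17,73),(305,260)),
 A((3,45,45),(95,207)),A((3,-45,45),(365,188)),A((-3,45,45),(97,230)),A((-3,-45,45),(365,210)),
 B((0,45,45),(590,223)),B((0,45,0),(518,285)),B((0,0,59),(660,115))]
def df(l,p):
    th=np.pi/6; L=np.array([l[0]*np.cos(th)-l[2]*np.sin(th),l[1],l[0]*np.sin(th)+l[2]*np.cos(th)])
    return rz(p[3])@L+[p[0],p[1],p[2]]
print('div');d=fit(dp,df,[450,-350,25,0])
print('grip centre',df(np.array([0,0,59.]),d))
c=tri(px((191,127),252,313,8),px((195,144),152,204,8)); print('cup rim',c, atz('top',px((195,144),152,204,8),42))
print('blue side offset, TCP dist', np.hypot(*df(np.array([0,0,59.]),d)[:2]))
E
python3 m.py
```

```text
tray
[ 5.224021e+02 -9.406700e+00 -6.636700e+00 -3.408000e-01]
[[0.1, -0.6], [0.7, -0.2], [0.6, 0.4], [-0.7, 1.3], [-0.7, 0.2], [0.2, -0.4], [-0.3, 0.6]]
tray z=0
[ 5.210382e+02 -8.033500e+00 -3.385000e-01]
[[-0.6, -0.5], [0.2, -0.1], [0.1, 0.9], [-1.5, 1.8], [-0.8, -0.8], [0.2, -1.6], [0.0, -0.3]]
pad [77.  33.7  5. ]
pad [ 76.4 -40.5   5. ]
pad [  9.6 -37.7   5. ]
pad [ 8.9 39.8  5. ]
div
[ 4.648931e+02 -2.795223e+02  1.949980e+01  7.060000e-02]
[[0.9, 1.2], [-0.3, 0.8], [-0.0, -0.1], [-0.7, -0.3], [0.3, 0.3], [-0.0, 0.1], [0.1, -0.6], [-0.1, -0.6], [-0.1, -0.1], [0.3, -0.5], [-0.8, 0.5]]
grip centre [ 435.46657355 -281.60327092   70.59530458]
cup rim [488.65884463 269.62064579  34.24526348] [[488.52139651 267.54026208  42.        ]]
blue side offset, TCP dist 518.5860959107308
```

The crops show the tray corners, blue at the far end, the divider leaning towards the robot, and the cup with six beads. Both heights read about 6 mm low, so that is a calibration bias. I'm moving above the divider.

drive_tool(moves=[{"x":29.8,"y":-10,"z":8.0,"spin":-68.9,"hand":1},{"x":29.8,"y":-10,"z":8.0,"spin":-68.9,"hand":1},{"x":29.8,"y":-10,"z":8.0,"spin":-68.9,"hand":1},{"x":29.8,"y":-10,"z":8.0,"spin":-68.9,"hand":1},{"x":29.8,"y":-10,"z":8.0,"spin":-68.9,"hand":1},{"x":29.8,"y":-10,"z":8.0,"spin":-68.9,"hand":1},{"x":29.8,"y":-10,"z":8.0,"spin":-68.9,"hand":1},{"x":29.8,"y":-10,"z":8.0,"spin":-68.9,"hand":1},{"x":29.8,"y":-10,"z":8.0,"spin":-68.9,"hand":1}])

```text
clock: 1.52
tcp_pos: [461.1, -280.5, 159.4]
ee_rot: [0.682, 0.731, 0.0, 0.0]
contact_force: [-0.5, 0.5, 0.5]
grip_width: 85.6
grip_force: 0.0
```

```bash
cat >> m.py <<'E'
print('---- joint fit, true heights, side image shift free')
cp=[('top',(0,0,42),px((195,144),152,204,8)),('side',(0,0,42),px((191,127),252,313,8))]
def res(p):
    o=[]
    for pts,k in((tp,0),(dp,1),(cp,2)):
        for n,l,uv in pts:
            l=np.array(l,float)
            P=rz(p[2])@l+[p[0],p[1],0] if k==0 else df(l,[p[3],p[4],25,p[5]]) if k==1 else l+[p[6],p[7],0]
            o.append(proj(n,P)[0]-uv+(p[8:10] if n=='side' else 0))
    return np.ravel(o)
s=least_squares(res,[521,-8,-.34,463,-280,.07,488,268,0,0],loss='soft_l1')
print(np.round(s.x,3)); print(np.round(s.fun.reshape(-1,2),1).tolist())
for q in [(82,185),(280,258)]:
    w=atz('top',px(q,243,165,5),45)[0]; print('guide',np.round(rz(-s.x[2])@(w-[s.x[0],s.x[1],0]),1))
E
python3 m.py | sed -n '/----/,$p'; python3 - <<'E'
import station; from h import *
print([n for n in dir(station) if n[0]!='_'])
s=get_state();print(s['tcp_pos'],s['ee_rot'],s['clock'],s['contact_force'],s['moment'])
T=avg('top',2);S=avg('side',2)
cv2.imwrite('pics/c.png',np.hstack([tile(T,340,195,80,80,5),tile(S,345,120,80,80,5)]))
E
```

```text
---- joint fit, true heights, side image shift free
['IKError', 'camera_info', 'get_state', 'hand_in', 'snapshot', 'tips_ahead']
[ 461.10864843 -280.49469898  159.37659999] [6.82176714e-01 7.31187340e-01 5.95221078e-07 6.27665544e-05] 1.525 [-0.45059005  0.46488688  0.54851398] [0.01755629 0.02234541 0.04900829]Traceback (most recent call last):
  File "m.py", line 40, in <module>
    s=least_squares(res,[521,-8,-.34,463,-280,.07,488,268,0,0],loss='soft_l1')
    return func(*args, **kwargs)
    result = trf(vector_fun.fun, vector_fun.jac, x0, f0, J0, lb, ub, ftol, xtol,
                 gtol, max_nfev, x_scale, loss_function, tr_solver,
                 tr_options.copy(), verbose, callback=callback_wrapped)
    return trf_no_bounds(
        fun, jac, x0, f0, J0, ftol, xtol, gtol, max_nfev, x_scale,
        loss_function, tr_solver, tr_options, verbose, callback=callback)
    J = jac(x)
    self._update_jac()
    ~~~~~~~~~~~~~~~~^^
    self.J = self.jac_wrapped(xp_copy(self.x), f0=self.f)
             ~~~~~~~~~~~~~~~~^^^^^^^^^^^^^^^^^^^^^^^^^^^^
    J, dct = approx_derivative(
       
[... 550 characters left out ...]
tleast_1d(self.fun(x, *self.args, **self.kwargs))
                      ~~~~~~~~^^^^^^^^^^^^^^^^^^^^^^^^^^^^^^
    return np.atleast_1d(self.fun(x))
                         ~~~~~~~~^^^
    return self.f(x, *self.args, **self.kwargs)
           ~~~~~~^^^^^^^^^^^^^^^^^^^^^^^^^^^^^^
  File "m.py", line 38, in res
    o.append(proj(n,P)[0]-uv+(p[8:10] if n=='side' else 0))
             ~~~~^^^^^
  File "h.py", line 6, in proj
    f,cx,cy,W=K(n); c=np.atleast_2d(P)@W[:3,:3].T+W[:3,3]
              ~^^^
  File "h.py", line 4, in K
    i=camera_info(n); f=200/np.tan(np.radians(i['vfov']/2)); return f,i['cx'],i['cy'],np.array(i['world_to_cam'])
ValueError: time passes only in moves, steps and waits
```

View pics/c.png

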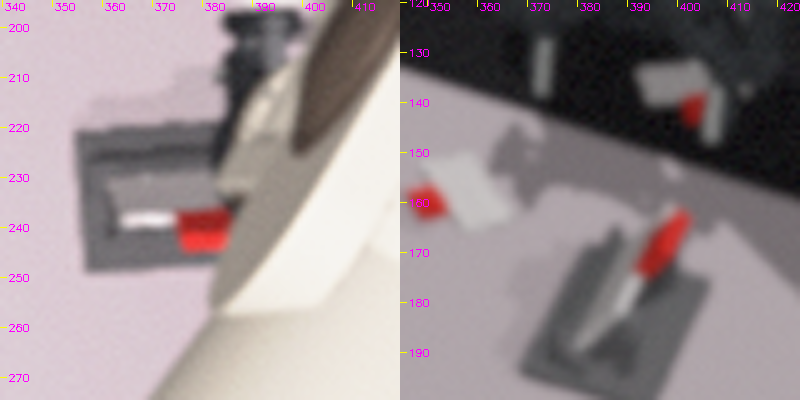

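The side view shows the open fingertips at about (373.5,139) and (407,148), above and behind the divider with its grip at (397,170). I'll cache the calibration and check it against the tips.

```bash
sed -i 's/^def K(n):/import functools\n@functools.cache\ndef K(n):/' h.py
cat >> m.py <<'E'
print('dfz', np.round(df(np.array([0,0,73.]),[*s.x[3:5],25,s.x[5]]),1))
import station; th=station.tips_ahead; print('tips_ahead',th if not callable(th) else [th(), ])
tc=np.array([461.1,-280.5]);a=np.radians(4)
for sg in(1,-1):
    c=np.r_[tc+sg*50*np.array([np.cos(a),np.sin(a)]),159.4]
    for z in (140,150,160): print(sg,z,np.round(proj('side',np.r_[c[:2],z])[0],1))
E
python3 m.py | sed -n '/----/,$p'
```

```text
---- joint fit, true heights, side image shift free
[ 5.22291e+02 -9.25400e+00 -3.42000e-01  4.65108e+02 -2.78756e+02
  6.40000e-02  4.88308e+02  2.68913e+02  3.02000e-01  1.44600e+00]
[[-0.1, -1.0], [0.7, -0.5], [0.5, 0.4], [-1.1, 1.2], [-0.6, 0.1], [0.5, -0.6], [-0.0, 0.5], [0.9, 1.0], [-0.3, 0.7], [-0.0, -0.3], [-0.6, -0.3], [0.3, 0.1], [0.1, 0.1], [0.0, -0.8], [0.0, -0.7], [0.1, 0.1], [0.4, -0.3], [-0.5, 0.7], [-0.5, 0.1], [0.1, -0.4]]
guide [-0.1 57.5 45. ]
guide [ -2.  -56.9  45. ]
dfz [ 428.7 -281.1   88.2]
tips_ahead 8.0
1 140 [372.4 143.4]
1 150 [372.6 140.6]
1 160 [372.8 137.7]
-1 140 [407.5 153.1]
-1 150 [407.9 150.2]
-1 160 [408.3 147.4]
```

drive_tool(moves=[{"x":0.15,"y":0.2,"z":4,"hand":1},{"x":0.15,"y":0.2,"z":7,"hand":1},{"x":0.15,"y":0.2,"z":8.7,"hand":1},{"x":0.15,"y":0.2,"z":8.7,"hand":1}], grip_force=40)

```text
schema error: expected keys x, y, z, spin, hand
```

drive_tool(moves=[{"hand":0.3},{"hand":0.0},{"hand":-0.2},{"hand":-0.4},{"hand":-0.6},{"hand":-0.8},{"hand":-1},{"hand":-1},{"hand":-1}], grip_force=40)

```text
schema error: expected keys x, y, z, spin, hand
```

All keys are required in every row.

drive_tool(moves=[{"x":0.15,"y":0.2,"z":4,"spin":0,"hand":1},{"x":0.15,"y":0.2,"z":7,"spin":0,"hand":1},{"x":0.15,"y":0.2,"z":8.7,"spin":0,"hand":1},{"x":0.15,"y":0.2,"z":8.7,"spin":0,"hand":1}], grip_force=40)

```text
clock: 2.22
tcp_pos: [462.6, -278.5, 71.5]
ee_rot: [0.682, 0.732, -0.0, -0.001]
contact_force: [0.6, -0.6, 1.6]
grip_width: 85.2
grip_force: 0.0
```

drive_tool(moves=[{"x":0,"y":0,"z":0,"spin":0,"hand":0.3},{"x":0,"y":0,"z":0,"spin":0,"hand":0.0},{"x":0,"y":0,"z":0,"spin":0,"hand":-0.2},{"x":0,"y":0,"z":0,"spin":0,"hand":-0.4},{"x":0,"y":0,"z":0,"spin":0,"hand":-0.6},{"x":0,"y":0,"z":0,"spin":0,"hand":-0.8},{"x":0,"y":0,"z":0,"spin":0,"hand":-1},{"x":0,"y":0,"z":0,"spin":0,"hand":-1},{"x":0,"y":0,"z":0,"spin":0,"hand":-1}], grip_force=40)

```text
clock: 3.35
tcp_pos: [463.0, -278.7, 72.3]
ee_rot: [0.681, 0.732, -0.0, -0.0]
contact_force: [-3.2, 0.3, 3.1]
grip_width: 10.0
grip_force: 39.1
```

drive_tool(moves=[{"x":0,"y":0,"z":0,"spin":0,"hand":-1},{"x":0,"y":0,"z":-1,"spin":0,"hand":-1},{"x":0,"y":0,"z":-3,"spin":0,"hand":-1},{"x":0,"y":0,"z":-6,"spin":0,"hand":-1},{"x":0,"y":0,"z":-9,"spin":0,"hand":-1},{"x":0,"y":0,"z":-9,"spin":0,"hand":-1}], grip_force=60)

```text
clock: 4.1
tcp_pos: [464.5, -279.2, 165.2]
ee_rot: [0.681, 0.732, 0.001, 0.002]
contact_force: [-0.2, -0.6, -0.8]
grip_width: 9.2
grip_force: 61.3
```

```bash
python3 - <<'E'
from h import *
s=get_state();print(s['tcp_pos'],s['contact_force'],s['moment'],s['grip_width'])
T=avg('top',3);S=avg('side',3)
cv2.imwrite('pics/d.png',np.hstack([tile(T,345,205,66,60,6),tile(S,370,120,66,60,6)]))
E
```

```text
[ 464.45082727 -279.20575125  165.2156305 ] [-0.16215591 -0.56971006 -0.82255901] [-0.01283659 -0.01221312  0.0383232 ] 9.15553640016256
```

View pics/d.png

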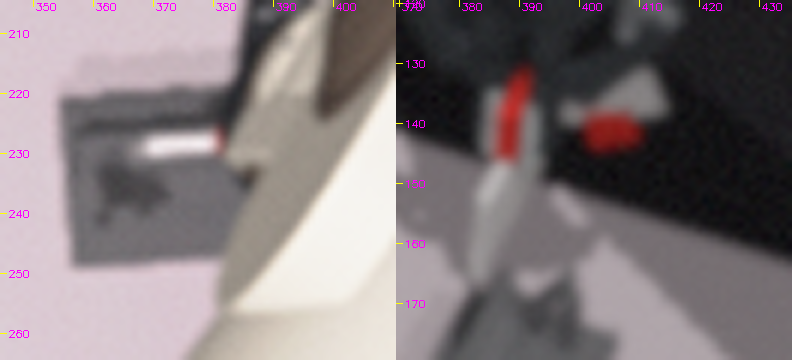

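The plate hangs upright in the fingers: in the top view its left top edge ends at about (368,229), and in the side view its lower corner is at (382,168). I'm carrying it over the blue compartment.

drive_tool(moves=[{"x":5,"y":2,"z":0,"spin":5,"hand":-1},{"x":10,"y":4,"z":0,"spin":10,"hand":-1},{"x":15,"y":6,"z":0,"spin":15,"hand":-1},{"x":20,"y":8,"z":0,"spin":20,"hand":-1},{"x":24,"y":9.6,"z":0,"spin":23.7,"hand":-1},{"x":25.4,"y":10.3,"z":2,"spin":23.7,"hand":-1},{"x":25.4,"y":10.3,"z":3.5,"spin":23.7,"hand":-1},{"x":25.4,"y":10.3,"z":3.5,"spin":23.7,"hand":-1}])

```text
clock: 5.4
tcp_pos: [546.6, -18.5, 125.6]
ee_rot: [0.817, 0.576, -0.001, -0.001]
contact_force: [-1.0, -0.0, -1.3]
grip_width: 9.3
grip_force: 61.2
```

```bash
python3 - <<'E'
from h import *
s=get_state();print(s['tcp_pos'],s['ee_rot'],s['contact_force'],s['moment'],s['grip_width'])
print('end at lift',atz('top',[368,229.5],163), 'plate mid y ~ end-45')
T=avg('top',3);S=avg('side',3)
cv2.imwrite('pics/e.png',np.hstack([tile(T,243,165,80,85,5),tile(S,280,185,80,85,5)]))
E
```

```text
[546.58688539 -18.51848575 125.59045916] [ 0.81723263  0.57630585 -0.0012875  -0.00086534] [-0.99432117 -0.04195693 -1.29126346] [0.01796974 0.01493494 0.01563774] 9.28329434041557
end at lift [[ 460.14949456 -232.01188702  163.        ]] plate mid y ~ end-45
```

View pics/e.png

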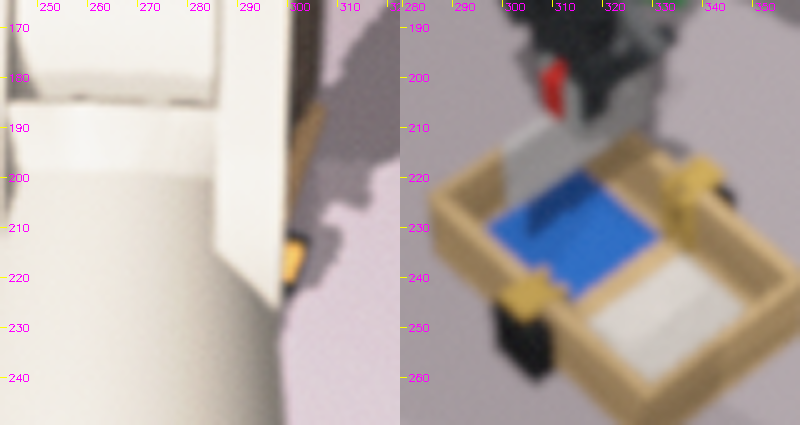

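The side view shows the plate upright over the blue compartment; its left lower corner is at (300,225.6) and left upper corner at (300,215.6).

```bash
cat >> h.py <<'E'
def rz(a): return np.array([[np.cos(a),-np.sin(a),0],[np.sin(a),np.cos(a),0],[0,0,1]])
TR=np.array([522.3,-9.25,0]); YA=-.342
def tray(w): return rz(-YA)@(np.array(w)-TR)
def st():
    s=get_state(); q=s['ee_rot']; F=np.r_[rz(-YA)@s['contact_force']]
    print('t',s['clock'],'tcp tray',np.round(tray(s['tcp_pos']),2),'yaw-tray deg',round(np.degrees(2*np.arctan2(q[1],q[0])-np.pi/2-YA),2),'F tray',np.round(F,1),'M tray',np.round(rz(-YA)@s['moment'],3),'w',round(s['grip_width'],1))
E
python3 - <<'E'
from h import *
st()
sh=np.array([.3,1.45])
for uv,z in(((300.2,225.6),78.5),((300.2,215.6),123.5)): print(tray(atz('side',np.array(uv)-sh,z)[0]))
E
```

```text
t 5.7 tcp tray [ 27.27  -0.18 128.05] yaw-tray deg -0.06 F tray [ 0.4 -0.1 -1.2] M tray [ 0.005 -0.022  0.001] w 9.1
[35.99843237 43.0127516  78.5       ]
[ 29.90241558  44.5702236  123.5       ]
```

drive_tool(moves=[{"x":0,"y":0,"z":1.5,"spin":0,"hand":-1},{"x":0,"y":0,"z":2.7,"spin":0,"hand":-1},{"x":0,"y":0,"z":2.9,"spin":0,"hand":-1},{"x":0,"y":0,"z":3.1,"spin":0,"hand":-1},{"x":0,"y":0,"z":3.3,"spin":0,"hand":-1}])

```text
clock: 6.32
tcp_pos: [547.9, -17.9, 94.5]
ee_rot: [0.817, 0.576, 0.0, 0.0]
contact_force: [-0.5, 0.2, -1.1]
grip_width: 9.4
grip_force: 61.2
```

```bash
python3 -c "from h import *;st()"
```

```text
t 6.325 tcp tray [27.01  0.39 94.46] yaw-tray deg -0.01 F tray [-0.5  0.1 -1.1] M tray [ 0.01   0.022 -0.008] w 9.4
```

drive_tool(moves=[{"x":0,"y":0,"z":0.2,"spin":0,"hand":-1},{"x":0,"y":0,"z":0.4,"spin":0,"hand":-1},{"x":0,"y":0,"z":0.6,"spin":0,"hand":-1},{"x":0,"y":0,"z":0.6,"spin":0,"hand":-1}])

```text
clock: 6.82
tcp_pos: [547.6, -17.9, 88.1]
ee_rot: [0.817, 0.576, -0.0, -0.0]
contact_force: [0.5, -0.5, 0.5]
grip_width: 9.1
grip_force: 61.2
```

```bash
python3 -c "from h import *;st()"
```

```text
t 6.825 tcp tray [26.77  0.3  88.12] yaw-tray deg -0.01 F tray [ 0.6 -0.3  0.5] M tray [ 0.018 -0.022 -0.02 ] w 9.1
```

drive_tool(moves=[{"x":0,"y":0,"z":0.3,"spin":0,"hand":-1},{"x":0,"y":0,"z":0.6,"spin":0,"hand":-1},{"x":0,"y":0,"z":0.8,"spin":0,"hand":-1},{"x":0.1,"y":0,"z":0.8,"spin":0,"hand":-1},{"x":0.2,"y":0,"z":0.8,"spin":0,"hand":-1},{"x":0.25,"y":0,"z":0.8,"spin":0,"hand":-1}])

```text
clock: 7.58
tcp_pos: [548.7, -15.5, 80.4]
ee_rot: [0.817, 0.576, 0.0, 0.0]
contact_force: [-1.2, 0.3, 0.1]
grip_width: 9.5
grip_force: 61.2
```

```bash
python3 -c "from h import *;st()"
```

```text
t 7.575 tcp tray [26.93  2.95 80.42] yaw-tray deg -0.0 F tray [-1.2 -0.1  0.1] M tray [-0.029 -0.01   0.025] w 9.5
```

drive_tool(moves=[{"x":0.05,"y":0,"z":0,"spin":0,"hand":-1},{"x":0.1,"y":0,"z":0,"spin":0,"hand":-1},{"x":0.15,"y":0,"z":0,"spin":0,"hand":-1}])

```text
clock: 7.95
tcp_pos: [549.1, -14.2, 80.3]
ee_rot: [0.817, 0.576, 0.0, 0.0]
contact_force: [-0.6, -1.5, 0.7]
grip_width: 9.2
grip_force: 61.2
```

```bash
python3 -c "from h import *;st()"
```

```text
t 7.95 tcp tray [26.88  4.35 80.31] yaw-tray deg -0.01 F tray [-0.1 -1.6  0.7] M tray [-0.318  0.    -0.031] w 9.2
```

drive_tool(moves=[{"x":-0.2,"y":-0.2,"z":0,"spin":0,"hand":-1},{"x":-0.2,"y":-0.5,"z":0,"spin":0,"hand":-1},{"x":-0.2,"y":-0.75,"z":0,"spin":0,"hand":-1},{"x":-0.2,"y":-0.85,"z":0,"spin":0,"hand":-1},{"x":-0.2,"y":-0.95,"z":0,"spin":0,"hand":-1}])

```text
clock: 8.57
tcp_pos: [539.4, -12.8, 80.3]
ee_rot: [0.817, 0.576, 0.0, 0.0]
contact_force: [0.6, -0.8, -0.5]
grip_width: 8.8
grip_force: 61.2
```

```bash
python3 -c "from h import *;st()"
```

```text
t 8.575 tcp tray [17.31  2.38 80.35] yaw-tray deg -0.0 F tray [ 0.8 -0.5 -0.5] M tray [-0.02  -0.023  0.001] w 8.8
```

Free so far at x = 17.3. I'll continue in fine steps.

drive_tool(moves=[{"x":0,"y":-0.1,"z":0,"spin":0,"hand":-1},{"x":0,"y":-0.2,"z":0,"spin":0,"hand":-1},{"x":0,"y":-0.25,"z":0,"spin":0,"hand":-1}])

```text
clock: 8.95
tcp_pos: [537.0, -12.0, 80.3]
ee_rot: [0.817, 0.576, -0.0, -0.0]
contact_force: [-1.6, -0.0, -0.1]
grip_width: 9.0
grip_force: 61.2
```

```bash
python3 -c "from h import *;st()"
```

```text
t 8.95 tcp tray [14.79  2.34 80.28] yaw-tray deg -0.0 F tray [-1.5 -0.6 -0.1] M tray [ 0.012 -0.02  -0.019] w 9.0
```

drive_tool(moves=[{"x":0,"y":-0.05,"z":0,"spin":0,"hand":-1},{"x":0,"y":-0.1,"z":0,"spin":0,"hand":-1},{"x":0,"y":-0.15,"z":0,"spin":0,"hand":-1}])

```text
clock: 9.32
tcp_pos: [535.6, -11.5, 80.3]
ee_rot: [0.817, 0.576, 0.0, -0.0]
contact_force: [0.1, -0.3, -0.3]
grip_width: 9.1
grip_force: 61.2
```

```bash
python3 -c "from h import *;st()"
```

```text
t 9.325 tcp tray [13.33  2.33 80.29] yaw-tray deg -0.01 F tray [ 0.2 -0.2 -0.3] M tray [ 0.005 -0.013  0.008] w 9.1
```

drive_tool(moves=[{"x":0,"y":-0.05,"z":0,"spin":0,"hand":-1},{"x":0,"y":-0.1,"z":0,"spin":0,"hand":-1},{"x":0,"y":-0.15,"z":0,"spin":0,"hand":-1}])

```text
clock: 9.7
tcp_pos: [534.2, -11.0, 80.3]
ee_rot: [0.817, 0.576, 0.0, -0.0]
contact_force: [0.5, 0.1, -0.6]
grip_width: 9.1
grip_force: 61.2
```

```bash
python3 -c "from h import *;st()"
```

```text
t 9.7 tcp tray [11.81  2.33 80.28] yaw-tray deg -0.01 F tray [ 0.5  0.3 -0.6] M tray [ 0.06  -0.001  0.019] w 9.1
```

drive_tool(moves=[{"x":0,"y":-0.05,"z":0,"spin":0,"hand":-1},{"x":0,"y":-0.1,"z":0,"spin":0,"hand":-1},{"x":0,"y":-0.15,"z":0,"spin":0,"hand":-1}])

```text
clock: 10.07
tcp_pos: [533.0, -10.6, 80.3]
ee_rot: [0.817, 0.576, 0.0, 0.0]
contact_force: [2.8, -0.6, -1.9]
grip_width: 9.5
grip_force: 61.0
```

```bash
python3 -c "from h import *;st()"
```

```text
t 10.075 tcp tray [10.57  2.33 80.33] yaw-tray deg -0.01 F tray [ 2.8  0.4 -1.9] M tray [ 0.034 -0.532 -0.039] w 9.5
```

drive_tool(moves=[{"x":0,"y":0.1,"z":0,"spin":0,"hand":-1},{"x":0,"y":0.1,"z":-1.5,"spin":0,"hand":-1},{"x":0,"y":0.1,"z":-2.5,"spin":0,"hand":-1},{"x":0,"y":-0.6,"z":-2.5,"spin":0,"hand":-1},{"x":0,"y":-1.25,"z":-2.5,"spin":0,"hand":-1},{"x":0,"y":-1.25,"z":-2.5,"spin":0,"hand":-1},{"x":0,"y":-1.25,"z":-2.2,"spin":0,"hand":-1},{"x":0,"y":-1.25,"z":-2.0,"spin":0,"hand":-1},{"x":0,"y":-1.25,"z":-1.9,"spin":0,"hand":-1}])

```text
clock: 11.2
tcp_pos: [521.0, -6.4, 98.9]
ee_rot: [0.817, 0.576, -0.0, -0.0]
contact_force: [-0.5, 0.4, -0.9]
grip_width: 9.3
grip_force: 61.1
```

```bash
python3 -c "from h import *;st()"
```

```text
t 11.2 tcp tray [-2.2   2.26 98.89] yaw-tray deg -0.01 F tray [-0.6  0.1 -0.9] M tray [ 0.006 -0.014  0.026] w 9.3
```

Now I'll lower into the groove in small steps.

drive_tool(moves=[{"x":0,"y":0,"z":0.1,"spin":0,"hand":-1},{"x":0,"y":0,"z":0.2,"spin":0,"hand":-1},{"x":0,"y":0,"z":0.3,"spin":0,"hand":-1},{"x":0,"y":0,"z":0.35,"spin":0,"hand":-1}])

```text
clock: 11.7
tcp_pos: [521.0, -6.4, 95.7]
ee_rot: [0.817, 0.576, -0.0, -0.0]
contact_force: [-0.6, 0.0, -0.3]
grip_width: 9.3
grip_force: 61.1
```

```bash
python3 -c "from h import *;st()"
```

```text
t 11.7 tcp tray [-2.16  2.31 95.73] yaw-tray deg -0.01 F tray [-0.6 -0.2 -0.3] M tray [ 0.029  0.021 -0.04 ] w 9.3
```

drive_tool(moves=[{"x":0,"y":0,"z":0.1,"spin":0,"hand":-1},{"x":0,"y":0,"z":0.2,"spin":0,"hand":-1},{"x":0,"y":0,"z":0.3,"spin":0,"hand":-1},{"x":0,"y":0,"z":0.4,"spin":0,"hand":-1}])

```text
clock: 12.2
tcp_pos: [521.0, -6.3, 91.7]
ee_rot: [0.817, 0.576, -0.0, -0.0]
contact_force: [-0.3, -0.2, -1.3]
grip_width: 8.9
grip_force: 61.1
```

```bash
python3 -c "from h import *;st()"
```

```text
t 12.2 tcp tray [-2.17  2.33 91.71] yaw-tray deg -0.01 F tray [-0.2 -0.3 -1.3] M tray [ 0.065 -0.092 -0.04 ] w 8.9
```

drive_tool(moves=[{"x":0,"y":0,"z":0.15,"spin":0,"hand":-1},{"x":0,"y":0,"z":0.3,"spin":0,"hand":-1},{"x":0,"y":0,"z":0.45,"spin":0,"hand":-1},{"x":0,"y":0,"z":0.6,"spin":0,"hand":-1},{"x":0,"y":0,"z":0.75,"spin":0,"hand":-1}])

```text
clock: 12.82
tcp_pos: [521.1, -6.3, 84.2]
ee_rot: [0.817, 0.576, 0.0, 0.0]
contact_force: [0.5, -0.2, -1.3]
grip_width: 8.8
grip_force: 61.1
```

```bash
python3 -c "from h import *;st()"
```

```text
t 12.825 tcp tray [-2.13  2.32 84.21] yaw-tray deg -0.01 F tray [ 0.5 -0.  -1.3] M tray [-0.059  0.045  0.001] w 8.8
```

In the groove without contact. Next I press past the rollers, with a firmer grip and small steps.

drive_tool(moves=[{"x":0,"y":0,"z":0.1,"spin":0,"hand":-1},{"x":0,"y":0,"z":0.2,"spin":0,"hand":-1},{"x":0,"y":0,"z":0.3,"spin":0,"hand":-1},{"x":0,"y":0,"z":0.4,"spin":0,"hand":-1},{"x":0,"y":0,"z":0.5,"spin":0,"hand":-1}], grip_force=100)

```text
clock: 13.45
tcp_pos: [521.1, -6.3, 79.2]
ee_rot: [0.817, 0.576, 0.0, -0.0]
contact_force: [0.4, 0.4, -0.5]
grip_width: 9.0
grip_force: 98.3
```

```bash
python3 -c "from h import *;st()"
```

```text
t 13.45 tcp tray [-2.14  2.33 79.23] yaw-tray deg -0.01 F tray [ 0.3  0.5 -0.5] M tray [ 0.009 -0.034 -0.   ] w 9.0
```

drive_tool(moves=[{"x":0,"y":0,"z":0.1,"spin":0,"hand":-1},{"x":0,"y":0,"z":0.2,"spin":0,"hand":-1},{"x":0,"y":0,"z":0.3,"spin":0,"hand":-1}])

```text
clock: 13.82
tcp_pos: [521.4, -6.4, 76.7]
ee_rot: [0.817, 0.576, 0.0, 0.0]
contact_force: [-0.5, 1.0, 4.2]
grip_width: 8.5
grip_force: 99.1
```

```bash
python3 -c "from h import *;st()"
```

```text
t 13.825 tcp tray [-1.84  2.42 76.71] yaw-tray deg -0.01 F tray [-0.8  0.8  4.2] M tray [-0.038  0.05  -0.01 ] w 8.5
```

The rollers are met at TCP z ≈ 77, so home should be at about 49–50.

drive_tool(moves=[{"x":0,"y":0,"z":0.1,"spin":0,"hand":-1},{"x":0,"y":0,"z":0.2,"spin":0,"hand":-1},{"x":0,"y":0,"z":0.3,"spin":0,"hand":-1}])

```text
clock: 14.2
tcp_pos: [521.1, -6.3, 73.3]
ee_rot: [0.817, 0.576, 0.0, 0.0]
contact_force: [-0.7, 0.7, 4.0]
grip_width: 8.5
grip_force: 99.3
```

```bash
python3 -c "from h import *;st()"
```

```text
t 14.2 tcp tray [-2.07  2.35 73.28] yaw-tray deg -0.01 F tray [-0.9  0.4  4. ] M tray [ 0.043 -0.039 -0.015] w 8.5
```

drive_tool(moves=[{"x":0,"y":0,"z":0.2,"spin":0,"hand":-1},{"x":0,"y":0,"z":0.4,"spin":0,"hand":-1},{"x":0,"y":0,"z":0.6,"spin":0,"hand":-1},{"x":0,"y":0,"z":0.8,"spin":0,"hand":-1},{"x":0,"y":0,"z":1.0,"spin":0,"hand":-1},{"x":0,"y":0,"z":1.2,"spin":0,"hand":-1}])

```text
clock: 14.95
tcp_pos: [521.0, -6.3, 61.1]
ee_rot: [0.817, 0.576, -0.0, -0.0]
contact_force: [0.6, 1.4, 3.3]
grip_width: 8.9
grip_force: 99.3
```

```bash
python3 -c "from h import *;st()"
```

```text
t 14.95 tcp tray [-2.15  2.32 61.15] yaw-tray deg -0.0 F tray [0.1 1.5 3.3] M tray [0.048 0.005 0.007] w 8.9
```

drive_tool(moves=[{"x":0,"y":0,"z":0.2,"spin":0,"hand":-1},{"x":0,"y":0,"z":0.4,"spin":0,"hand":-1},{"x":0,"y":0,"z":0.6,"spin":0,"hand":-1},{"x":0,"y":0,"z":0.75,"spin":0,"hand":-1}])

```text
clock: 15.45
tcp_pos: [521.0, -6.3, 53.6]
ee_rot: [0.817, 0.576, -0.0, -0.0]
contact_force: [0.5, -0.2, 3.1]
grip_width: 8.9
grip_force: 99.3
```

```bash
python3 -c "from h import *;st()"
```

```text
t 15.45 tcp tray [-2.18  2.32 53.63] yaw-tray deg -0.01 F tray [ 0.5 -0.   3.1] M tray [ 0.05   0.008 -0.006] w 8.9
```

drive_tool(moves=[{"x":0,"y":0,"z":0.1,"spin":0,"hand":-1},{"x":0,"y":0,"z":0.2,"spin":0,"hand":-1},{"x":0,"y":0,"z":0.3,"spin":0,"hand":-1}])

```text
clock: 15.82
tcp_pos: [521.1, -6.4, 51.4]
ee_rot: [0.817, 0.576, 0.0, 0.0]
contact_force: [-5.0, 0.7, 15.4]
grip_width: 8.9
grip_force: 101.1
```

```bash
python3 -c "from h import *;st()"
```

```text
t 15.825 tcp tray [-2.06  2.32 51.41] yaw-tray deg -0.01 F tray [-4.9 -1.  15.4] M tray [-0.235  0.838  0.026] w 8.9
```

drive_tool(moves=[{"x":0,"y":0,"z":0.05,"spin":0,"hand":-1},{"x":0,"y":0,"z":0.1,"spin":0,"hand":-1},{"x":0,"y":0,"z":0.1,"spin":0,"hand":-1}])

```text
clock: 16.2
tcp_pos: [521.2, -6.4, 51.4]
ee_rot: [0.817, 0.576, 0.0, 0.0]
contact_force: [-5.5, -1.1, 16.9]
grip_width: 8.6
grip_force: 101.6
```

```bash
python3 -c "from h import *;st()"
```

```text
t 16.2 tcp tray [-2.01  2.34 51.39] yaw-tray deg -0.01 F tray [-4.8 -2.9 16.9] M tray [-0.344  1.214 -0.016] w 8.6
```

Firm stop at about z = 51.4 with 17 N, so the plate's edge is on the floor. I ease off, open and rise.

drive_tool(moves=[{"x":0,"y":0,"z":-0.15,"spin":0,"hand":-1},{"x":0,"y":0,"z":-0.15,"spin":0,"hand":-0.5},{"x":0,"y":0,"z":-0.15,"spin":0,"hand":0},{"x":0,"y":0,"z":-0.15,"spin":0,"hand":0},{"x":0,"y":0,"z":-1.5,"spin":0,"hand":0.2},{"x":0,"y":0,"z":-5,"spin":0,"hand":1},{"x":0,"y":0,"z":-10,"spin":0,"hand":1},{"x":6,"y":2,"z":-11,"spin":0,"hand":1},{"x":12,"y":4,"z":-11,"spin":0,"hand":1},{"x":16,"y":4,"z":-11,"spin":0,"hand":1},{"x":16,"y":4,"z":-11,"spin":0,"hand":1}], grip_force=40)

```text
clock: 17.58
tcp_pos: [613.0, 133.6, 159.8]
ee_rot: [0.816, 0.578, -0.0, -0.0]
contact_force: [-0.0, 0.1, -0.3]
grip_width: 85.4
grip_force: 0.0
```

```bash
python3 - <<'E'
from h import *
st();s=get_state();print(np.degrees(s['q']).round(1),s['tcp_pos'])
T=avg('top',3);S=avg('side',3)
cv2.imwrite('pics/f.png',np.hstack([tile(T,243,165,80,85,5),tile(S,280,190,80,85,5)]))
E
```

```text
t 17.575 tcp tray [ 37.55 164.95 159.78] yaw-tray deg 0.17 F tray [-0.   0.1 -0.3] M tray [-0.002  0.006 -0.024] w 85.4
[ 12.3  14.8  12.5  87.7   0.  121.7] [612.98958817 133.55071871 159.777931  ]
```

View pics/f.png

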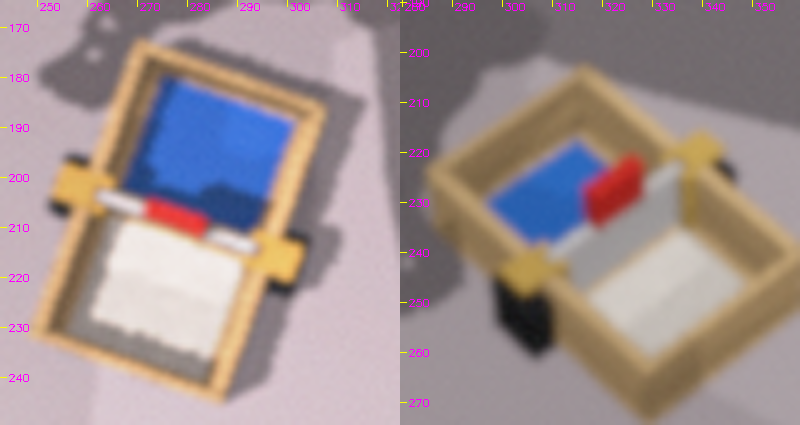

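Top view: the divider stands between the guides at (261,204)–(293,214), its top level with the walls. The side view agrees, with its top edge running from (311,239) to (335,222) flush with the guides. Now to the cup.

drive_tool(moves=[{"x":2,"y":-4,"z":0,"spin":-10,"hand":1},{"x":4,"y":-8,"z":0,"spin":-20,"hand":1},{"x":6,"y":-12,"z":0,"spin":-30,"hand":1},{"x":8.6,"y":-16.2,"z":0,"spin":-40,"hand":1},{"x":8.6,"y":-16.2,"z":2,"spin":-50,"hand":1},{"x":8.6,"y":-16.2,"z":4,"spin":-60,"hand":1},{"x":8.6,"y":-16.2,"z":6,"spin":-70,"hand":1},{"x":8.6,"y":-16.2,"z":8,"spin":-80,"hand":1},{"x":8.6,"y":-16.2,"z":9.5,"spin":-89.8,"hand":1},{"x":8.6,"y":-16.2,"z":9.5,"spin":-89.8,"hand":1},{"x":8.6,"y":-16.2,"z":9.5,"spin":-89.8,"hand":1}])

```text
clock: 19.25
tcp_pos: [489.0, 266.1, 65.8]
ee_rot: [0.174, 0.985, 0.0, 0.0]
contact_force: [0.3, 0.6, 1.4]
grip_width: 85.4
grip_force: 0.0
```

```bash
python3 -c "
from h import *
st();s=get_state();print(s['tcp_pos'],s['ee_rot'])
q=s['ee_rot'];p=2*np.arctan2(q[1],q[0]);X=np.array([np.cos(p),np.sin(p)]);Y=np.array([np.sin(p),-np.cos(p)])
d=np.array([488.3,268.9])-s['tcp_pos'][:2];print('tool dx,dy',d@X,d@Y)"
```

```text
t 19.25 tcp tray [-123.73  248.22   65.75] yaw-tray deg 89.55 F tray [0.  0.6 1.4] M tray [ 0.003  0.03  -0.013] w 85.4
[488.98534211 266.08704452  65.75235602] [1.74059967e-01 9.84734912e-01 3.28706116e-04 4.16260068e-04]
tool dx,dy 1.6081125236168798 2.4075685812852767
```

drive_tool(moves=[{"x":0.15,"y":0.25,"z":2,"spin":0,"hand":1},{"x":0.15,"y":0.25,"z":4,"spin":0,"hand":1},{"x":0.15,"y":0.25,"z":4.9,"spin":0,"hand":1},{"x":0.15,"y":0.25,"z":4.9,"spin":0,"hand":1},{"x":0.15,"y":0.25,"z":4.9,"spin":0,"hand":0.7},{"x":0.15,"y":0.25,"z":4.9,"spin":0,"hand":0.5},{"x":0.15,"y":0.25,"z":4.9,"spin":0,"hand":0.3},{"x":0.15,"y":0.25,"z":4.9,"spin":0,"hand":0.2},{"x":0.15,"y":0.25,"z":4.9,"spin":0,"hand":0.2}], grip_force=30)

```text
clock: 20.38
tcp_pos: [488.7, 269.6, 17.3]
ee_rot: [0.172, 0.985, 0.001, 0.001]
contact_force: [-1.0, -0.5, 6.1]
grip_width: 64.0
grip_force: 31.7
```

The cup is gripped at 64 mm. I lift it and carry it high to outside the tray's far end wall.

drive_tool(moves=[{"x":0,"y":0,"z":-1.5,"spin":0,"hand":0.2},{"x":0,"y":0,"z":-4.5,"spin":0,"hand":0.2},{"x":0,"y":0,"z":-8,"spin":0,"hand":0.2},{"x":-2,"y":-2,"z":-9.5,"spin":0,"hand":0.2},{"x":-5,"y":-5,"z":-9.5,"spin":0,"hand":0.2},{"x":-9,"y":-9,"z":-9.5,"spin":0,"hand":0.2},{"x":-13,"y":-13,"z":-9.5,"spin":0,"hand":0.2},{"x":-17,"y":-17,"z":-9.5,"spin":0,"hand":0.2},{"x":-21,"y":-21,"z":-9.5,"spin":0,"hand":0.2},{"x":-24,"y":-24,"z":-9.5,"spin":0,"hand":0.2},{"x":-25,"y":-25,"z":-9.5,"spin":0,"hand":0.2},{"x":-25,"y":-25,"z":-9.5,"spin":0,"hand":0.2}])

```text
clock: 21.88
tcp_pos: [638.6, -51.1, 111.0]
ee_rot: [0.173, 0.985, 0.0, -0.0]
contact_force: [0.2, 0.4, -2.3]
grip_width: 63.9
grip_force: 33.9
```

```bash
python3 -c "
from h import *
st();s=get_state();print(s['tcp_pos'],np.degrees(s['q']).round(1),s['grip_force'])"
```

```text
t 21.875 tcp tray [123.64  -0.44 111.02] yaw-tray deg 89.72 F tray [ 0.   0.5 -2.3] M tray [ 0.006  0.009 -0.015] w 63.9
[638.63171406 -51.13008483 111.02325542] [-4.6 16.8  9.6 82.7  0.  15.3] 33.87246876955032
```

drive_tool(moves=[{"x":0,"y":0.1,"z":2.5,"spin":0,"hand":0.2},{"x":0,"y":0.1,"z":4.5,"spin":0,"hand":0.2},{"x":0,"y":0.1,"z":4.9,"spin":0,"hand":0.2},{"x":0.4,"y":0.1,"z":4.9,"spin":0,"hand":0.2},{"x":0.8,"y":0.1,"z":4.9,"spin":0,"hand":0.2},{"x":1.0,"y":0.1,"z":4.9,"spin":0,"hand":0.2},{"x":1.2,"y":0.1,"z":4.9,"spin":0,"hand":0.2}])

```text
clock: 22.75
tcp_pos: [628.6, -46.0, 62.8]
ee_rot: [0.172, 0.985, -0.0, 0.001]
contact_force: [6.1, -2.4, -0.4]
grip_width: 63.9
grip_force: 34.1
```

```bash
python3 -c "
from h import *
st()"
```

```text
t 22.75 tcp tray [112.48   1.07  62.83] yaw-tray deg 89.78 F tray [ 6.6 -0.2 -0.4] M tray [-0.092 -1.393  0.013] w 63.9
```

The foot touches the wall (6.6 N) at x = 112.5. I start tipping along the arc.

drive_tool(moves=[{"x":0.4,"y":0,"z":-0.2,"spin":0,"hand":0.2},{"x":0.8,"y":0,"z":-0.5,"spin":0,"hand":0.2},{"x":1.2,"y":0,"z":-0.75,"spin":0,"hand":0.2},{"x":1.7,"y":0,"z":-0.95,"spin":0,"hand":0.2}], grip_force=25)

```text
clock: 23.25
tcp_pos: [613.3, -40.1, 72.3]
ee_rot: [0.172, 0.985, 0.0, 0.002]
contact_force: [6.6, -0.8, -2.3]
grip_width: 63.5
grip_force: 28.2
```

```bash
python3 -c "
from h import *
st()
T=avg('top',3);S=avg('side',3)
cv2.imwrite('pics/g.png',np.hstack([tile(T,243,135,80,85,5),tile(S,270,165,80,85,5)]))"
```

```text
t 23.25 tcp tray [96.04  1.42 72.26] yaw-tray deg 89.78 F tray [ 6.5  1.5 -2.3] M tray [ 0.502 -1.514 -0.029] w 63.5
```

View pics/g.png

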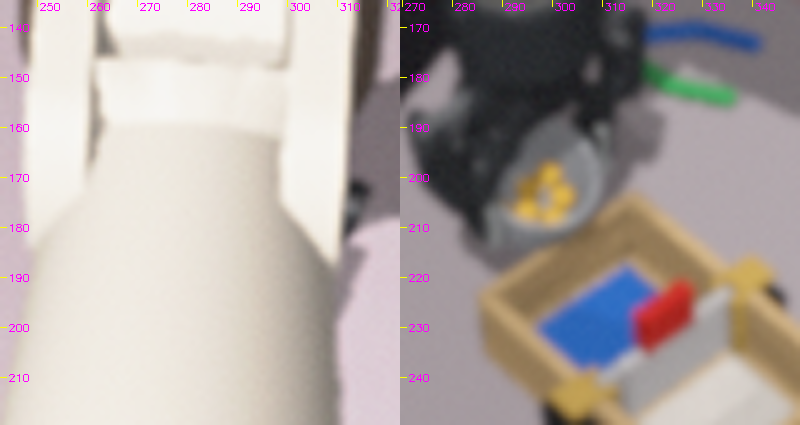

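The side view shows the cup tipping towards the tray about the pads, with beads still in it at (298,203). I continue the arc.

drive_tool(moves=[{"x":0.5,"y":0,"z":-0.1,"spin":0,"hand":0.2},{"x":1.0,"y":0,"z":-0.15,"spin":0,"hand":0.2},{"x":1.5,"y":0,"z":-0.1,"spin":0,"hand":0.2},{"x":2.0,"y":0,"z":0.0,"spin":0,"hand":0.2}])

```text
clock: 24.05
tcp_pos: [595.1, -32.9, 73.7]
ee_rot: [0.172, 0.985, 0.001, 0.003]
contact_force: [6.3, 1.8, 7.5]
grip_width: 63.6
grip_force: 25.7
```

```bash
cat >> h.py <<'E'
def gold(save=None):
    S=avg('side',2); hsv=cv2.cvtColor(np.ascontiguousarray(S),cv2.COLOR_BGR2HSV)
    m=cv2.inRange(hsv,(18,140,110),(32,255,255)); m[:150]=0; m[:,:270]=0;m[:,360:]=0
    n,_,st_,c=cv2.connectedComponentsWithStats(m)
    print('gold',[(int(st_[i,4]),c[i].round(1).tolist()) for i in range(1,n) if st_[i,4]>4])
    return S
E
python3 -c "
from h import *
st();gold()"
```

```text
t 24.05 tcp tray [76.53  2.1  73.75] yaw-tray deg 89.8 F tray [5.4 3.8 7.5] M tray [ 0.874 -1.009  0.045] w 63.6
gold [(80, [299.9, 204.2]), (7, [339.0, 220.4]), (37, [304.4, 245.0])]
```

drive_tool(moves=[{"x":0.5,"y":-0.1,"z":0.15,"spin":0,"hand":0.2},{"x":0.95,"y":-0.1,"z":0.4,"spin":0,"hand":0.2},{"x":1.35,"y":-0.1,"z":0.7,"spin":0,"hand":0.2},{"x":1.75,"y":-0.1,"z":1.05,"spin":0,"hand":0.2}])

```text
clock: 24.65
tcp_pos: [577.6, -26.6, 64.1]
ee_rot: [0.171, 0.985, 0.002, 0.002]
contact_force: [-2.3, 8.8, 12.9]
grip_width: 63.1
grip_force: 24.2
```

```bash
python3 -c "
from h import *
st();gold()"
```

```text
t 24.65 tcp tray [57.93  2.18 64.07] yaw-tray deg 89.87 F tray [-5.1  7.5 12.9] M tray [1.704 0.736 0.216] w 63.1
gold [(20, [303.8, 208.1]), (6, [340.2, 220.2]), (39, [304.3, 245.0])]
```

drive_tool(moves=[{"x":0.3,"y":0,"z":0.3,"spin":0,"hand":0.2},{"x":0.55,"y":0,"z":0.6,"spin":0,"hand":0.2},{"x":0.65,"y":0,"z":0.75,"spin":0,"hand":0.2},{"x":0.65,"y":0,"z":0.75,"spin":0,"hand":0.2},{"x":0.65,"y":0,"z":0.75,"spin":0,"hand":0.2}])

```text
clock: 25.38
tcp_pos: [570.9, -24.7, 55.5]
ee_rot: [0.171, 0.985, 0.002, 0.001]
contact_force: [-3.3, 6.1, 9.5]
grip_width: 62.6
grip_force: 25.4
```

```bash
python3 -c "
from h import *
st();S=gold();cv2.imwrite('g2.png',S)
T=avg('top',1);cv2.imwrite('pics/h.png',tile(S,270,165,80,75,8))"
```

```text
t 25.375 tcp tray [50.95  1.77 55.53] yaw-tray deg 89.87 F tray [-5.2  4.7  9.5] M tray [1.305 0.636 0.183] w 62.6
gold [(6, [339.2, 220.3]), (36, [304.1, 245.1])]
```

View pics/h.png

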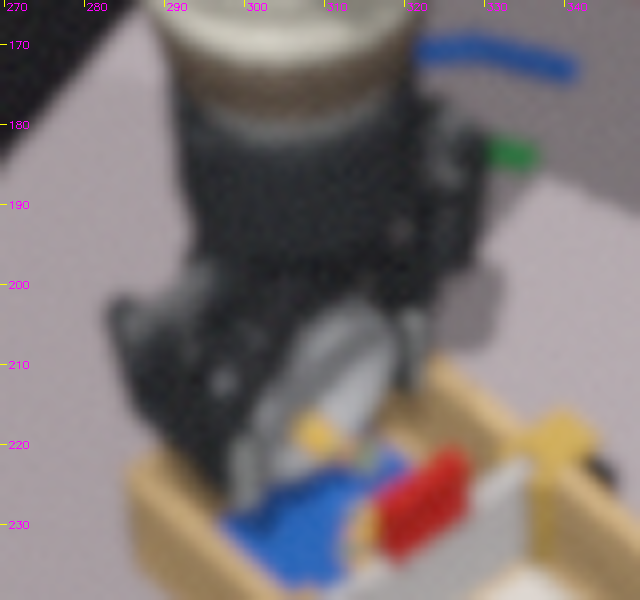

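Side view: the cup is tilted past horizontal over the blue floor; one bead is still seen at (308,219), others lie by the divider at (313,230). I'll tilt a little further and shake gently.

drive_tool(moves=[{"x":0.2,"y":0,"z":0.15,"spin":0,"hand":0.2},{"x":0.4,"y":0,"z":0.25,"spin":0,"hand":0.2},{"x":0.2,"y":0,"z":0.2,"spin":0,"hand":0.2},{"x":0.5,"y":0,"z":0.25,"spin":0,"hand":0.2},{"x":0.2,"y":0,"z":0.2,"spin":0,"hand":0.2},{"x":0.5,"y":0,"z":0.25,"spin":0,"hand":0.2}])

```text
clock: 26.28
tcp_pos: [566.2, -24.3, 52.4]
ee_rot: [0.172, 0.985, 0.0, 0.001]
contact_force: [1.9, -1.0, 4.5]
grip_width: 62.4
grip_force: 26.0
```

```bash
cat >> h.py <<'E'
def gold2(n,S,x0,x1,y0,y1):
    hsv=cv2.cvtColor(np.ascontiguousarray(S),cv2.COLOR_BGR2HSV)
    m=cv2.inRange(hsv,(14,90,90),(34,255,255)); k=np.zeros_like(m);k[y0:y1,x0:x1]=m[y0:y1,x0:x1]
    c,_,s,ce=cv2.connectedComponentsWithStats(k); print(n,[(int(s[i,4]),ce[i].round(1).tolist()) for i in range(1,c) if s[i,4]>2])
E
python3 -c "
from h import *
st();S=gold();
gold2('before',cv2.imread('g2.png'),290,335,203,240)
gold2('now',S,290,335,203,240)"
```

```text
t 26.275 tcp tray [46.35  0.57 52.39] yaw-tray deg 89.8 F tray [ 2.2 -0.3  4.5] M tray [ 0.041 -0.453  0.014] w 62.4
gold [(6, [339.5, 220.0]), (37, [304.1, 245.1])]
before [(98, [325.9, 217.4]), (18, [309.1, 219.1]), (122, [293.8, 232.2]), (8, [315.4, 231.0])]
now [(81, [326.9, 218.0]), (124, [293.8, 232.0]), (9, [317.0, 225.0]), (16, [313.2, 233.9])]
```

```bash
python3 - <<'E'
from h import *
sh=np.array([.3,1.45])
P=np.array([51.,1.8,68.5])
for th in(90,100,110):
    t=np.radians(th);a=np.array([-np.sin(t),0,np.cos(t)]);u=np.array([np.cos(t),0,np.sin(t)])
    pts=[P+12*a,P+12*a+28.5*u,P+12*a-28.5*u,P+12*a+[0,28.5,0],P+12*a-[0,28.5,0]]
    print(th,(proj('side',np.array([rz(YA)@p+TR for p in pts]))+sh).round(1).tolist())
E
```

```text
90 [[312.0, 218.9], [311.6, 211.6], [312.5, 226.0], [303.5, 224.8], [320.4, 213.2]]
100 [[312.0, 219.4], [312.8, 213.3], [311.2, 225.3], [303.5, 225.3], [320.3, 213.7]]
110 [[311.9, 219.8], [314.0, 215.1], [309.9, 224.3], [303.4, 225.6], [320.2, 214.1]]
```

Beads at (317,225) and (313,234) now lie on the floor and none shows in the mouth. Next I turn the cup back upright, using the wall under its rim.

drive_tool(moves=[{"x":-0.4,"y":0,"z":-0.6,"spin":0,"hand":0.2},{"x":-1.2,"y":0,"z":-1.3,"spin":0,"hand":0.2},{"x":-2.2,"y":0,"z":-2.0,"spin":0,"hand":0.2},{"x":-3.2,"y":0,"z":-2.4,"spin":0,"hand":0.2},{"x":-3.2,"y":0,"z":-2.2,"spin":0,"hand":0.2},{"x":-3.2,"y":0,"z":-2.0,"spin":0,"hand":0.2}])

```text
clock: 27.12
tcp_pos: [595.0, -35.1, 70.1]
ee_rot: [0.172, 0.985, -0.0, -0.001]
contact_force: [0.1, -0.2, -1.5]
grip_width: 62.3
grip_force: 27.5
```

```bash
python3 -c "
from h import *
st();S=gold();
gold2('now',S,290,335,200,240)"
```

```text
t 27.125 tcp tray [7.721e+01 1.000e-02 7.009e+01] yaw-tray deg 89.79 F tray [ 0.2 -0.1 -1.5] M tray [0.015 0.012 0.031] w 62.3
gold [(9, [339.2, 220.1]), (5, [312.8, 234.4]), (39, [304.3, 245.0])]
now [(503, [308.1, 219.8]), (8, [317.1, 225.1]), (16, [313.2, 233.9])]
```

drive_tool(moves=[{"x":0,"y":0,"z":0.15,"spin":0,"hand":0.2},{"x":0,"y":0,"z":0.3,"spin":0,"hand":0.2},{"x":0,"y":0,"z":0.4,"spin":0,"hand":0.2},{"x":0,"y":0,"z":0.4,"spin":0,"hand":0.2}])

```text
clock: 27.72
tcp_pos: [595.3, -35.1, 66.7]
ee_rot: [0.172, 0.985, -0.0, -0.0]
contact_force: [0.1, -0.1, -0.9]
grip_width: 61.9
grip_force: 27.5
```

```bash
python3 -c "
from h import *
st()"
```

```text
t 27.725 tcp tray [77.43  0.11 66.72] yaw-tray deg 89.79 F tray [ 0.1 -0.  -0.9] M tray [-0.025  0.018 -0.042] w 61.9
```

drive_tool(moves=[{"x":0,"y":0,"z":0.2,"spin":0,"hand":0.2},{"x":0,"y":0,"z":0.4,"spin":0,"hand":0.2},{"x":0,"y":0,"z":0.6,"spin":0,"hand":0.2}], grip_force=22)

```text
clock: 28.1
tcp_pos: [595.8, -35.3, 61.9]
ee_rot: [0.172, 0.985, -0.0, 0.001]
contact_force: [-3.8, -0.5, 14.4]
grip_width: 62.3
grip_force: 28.6
```

```bash
python3 -c "
from h import *
st()"
```

```text
t 28.1 tcp tray [78.01  0.16 61.87] yaw-tray deg 89.79 F tray [-3.5 -1.7 14.4] M tray [-0.41   0.676 -0.035] w 62.3
```

Contact under the rim side with about 14 N. I drag outward over the wall top to roll the cup back.

drive_tool(moves=[{"x":-0.5,"y":0,"z":0,"spin":0,"hand":0.2},{"x":-0.9,"y":0,"z":0,"spin":0,"hand":0.2},{"x":-1.3,"y":0,"z":0.05,"spin":0,"hand":0.2},{"x":-1.65,"y":0,"z":0.1,"spin":0,"hand":0.2}], grip_force=20)

```text
clock: 28.6
tcp_pos: [611.0, -40.7, 59.9]
ee_rot: [0.172, 0.985, 0.0, 0.0]
contact_force: [0.8, 0.6, -0.2]
grip_width: 62.0
grip_force: 23.3
```

```bash
python3 -c "
from h import *
st()"
```

```text
t 28.6 tcp tray [94.15  0.13 59.93] yaw-tray deg 89.8 F tray [ 0.5  0.8 -0.2] M tray [ 0.01  -0.036 -0.006] w 62.0
```

drive_tool(moves=[{"x":0.3,"y":0,"z":0.0,"spin":0,"hand":0.2},{"x":0.3,"y":0,"z":0.2,"spin":0,"hand":0.2},{"x":0.2,"y":0,"z":0.35,"spin":0,"hand":0.2}])

```text
clock: 28.98
tcp_pos: [608.8, -40.0, 56.2]
ee_rot: [0.172, 0.985, 0.0, -0.0]
contact_force: [0.5, 0.8, -1.3]
grip_width: 62.2
grip_force: 23.3
```

```bash
python3 -c "
from h import *
st()"
```

```text
t 28.975 tcp tray [9.181e+01 7.000e-02 5.618e+01] yaw-tray deg 89.8 F tray [ 0.2  0.9 -1.3] M tray [-0.056 -0.    -0.014] w 62.2
```

drive_tool(moves=[{"x":0,"y":0,"z":-1.2,"spin":0,"hand":0.2},{"x":0.6,"y":0,"z":-1.2,"spin":0,"hand":0.2},{"x":1.0,"y":0,"z":-0.9,"spin":0,"hand":0.2},{"x":1.0,"y":0,"z":-0.6,"spin":0,"hand":0.2},{"x":1.0,"y":0,"z":-0.45,"spin":0,"hand":0.2}])

```text
clock: 29.6
tcp_pos: [599.3, -36.5, 61.2]
ee_rot: [0.172, 0.985, 0.0, -0.0]
contact_force: [-4.8, 0.8, 11.3]
grip_width: 62.3
grip_force: 24.8
```

```bash
python3 -c "
from h import *
st()"
```

```text
t 29.6 tcp tray [81.69  0.12 61.21] yaw-tray deg 89.8 F tray [-4.8 -0.8 11.3] M tray [-0.262  1.146 -0.031] w 62.3
```

Rolling back on the rim has too short a lever, with the cup still at about 105°. Instead I'll take it over to the near end wall and pull its base against that wall's outer edge, which has a longer lever.

drive_tool(moves=[{"x":0,"y":0,"z":-3,"spin":0,"hand":0.2},{"x":2,"y":0,"z":-6,"spin":0,"hand":0.2},{"x":6,"y":0,"z":-7,"spin":0,"hand":0.2},{"x":11,"y":0,"z":-7,"spin":0,"hand":0.2},{"x":16,"y":0,"z":-7,"spin":0,"hand":0.2},{"x":20,"y":0,"z":-6,"spin":0,"hand":0.2},{"x":22,"y":0,"z":-4,"spin":0,"hand":0.2},{"x":22,"y":0,"z":-1.5,"spin":0,"hand":0.2},{"x":22,"y":0,"z":0.8,"spin":0,"hand":0.2},{"x":22,"y":0,"z":1.8,"spin":0,"hand":0.2},{"x":22,"y":0,"z":1.8,"spin":0,"hand":0.2}])

```text
clock: 30.98
tcp_pos: [392.3, 37.8, 42.5]
ee_rot: [0.172, 0.985, -0.0, -0.0]
contact_force: [-0.0, 0.3, -1.3]
grip_width: 62.2
grip_force: 23.5
```

```bash
python3 -c "
from h import *
st()"
```

```text
t 30.975 tcp tray [-138.25    0.74   42.51] yaw-tray deg 89.79 F tray [-0.1  0.3 -1.3] M tray [ 0.051  0.064 -0.008] w 62.2
```

drive_tool(moves=[{"x":-0.6,"y":0,"z":0,"spin":0,"hand":0.2},{"x":-1.1,"y":0,"z":0,"spin":0,"hand":0.2},{"x":-1.4,"y":0,"z":0,"spin":0,"hand":0.2},{"x":-1.6,"y":0,"z":0,"spin":0,"hand":0.2},{"x":-1.8,"y":0,"z":0,"spin":0,"hand":0.2}])

```text
clock: 31.6
tcp_pos: [407.4, 32.5, 42.6]
ee_rot: [0.172, 0.985, 0.001, -0.003]
contact_force: [-17.4, 8.8, 9.7]
grip_width: 62.1
grip_force: 24.6
```

```bash
python3 -c "
from h import *
st()"
```

```text
t 31.6 tcp tray [-122.19    0.77   42.61] yaw-tray deg 89.81 F tray [-19.3   2.5   9.7] M tray [ 0.316  3.705 -0.193] w 62.1
```

drive_tool(moves=[{"x":-0.1,"y":0,"z":-0.35,"spin":0,"hand":0.2},{"x":-0.35,"y":0,"z":-0.75,"spin":0,"hand":0.2},{"x":-0.7,"y":0,"z":-1.1,"spin":0,"hand":0.2},{"x":-1.1,"y":0,"z":-1.4,"spin":0,"hand":0.2}])

```text
clock: 32.1
tcp_pos: [417.9, 28.4, 55.8]
ee_rot: [0.172, 0.985, 0.0, -0.003]
contact_force: [-7.4, 3.4, -2.9]
grip_width: 62.0
grip_force: 23.6
```

```bash
python3 -c "
from h import *
st()"
```

```text
t 32.1 tcp tray [-111.03    0.45   55.83] yaw-tray deg 89.82 F tray [-8.1  0.7 -2.9] M tray [ 0.095  1.77  -0.018] w 62.0
```

drive_tool(moves=[{"x":-0.4,"y":0,"z":-0.2,"spin":0,"hand":0.2},{"x":-0.8,"y":0,"z":-0.4,"spin":0,"hand":0.2},{"x":-1.1,"y":0,"z":-0.5,"spin":0,"hand":0.2}])

```text
clock: 32.48
tcp_pos: [428.4, 24.6, 61.1]
ee_rot: [0.172, 0.985, 0.0, -0.002]
contact_force: [-8.4, 2.5, -0.3]
grip_width: 62.3
grip_force: 23.9
```

```bash
python3 -c "
from h import *
st()"
```

```text
t 32.475 tcp tray [-99.78   0.42  61.07] yaw-tray deg 89.81 F tray [-8.7 -0.5 -0.3] M tray [0.004 1.793 0.014] w 62.3
```

drive_tool(moves=[{"x":-0.4,"y":0,"z":-0.1,"spin":0,"hand":0.2},{"x":-0.8,"y":0,"z":-0.15,"spin":0,"hand":0.2},{"x":-1.2,"y":0,"z":-0.2,"spin":0,"hand":0.2},{"x":-1.6,"y":0,"z":-0.15,"spin":0,"hand":0.2}])

```text
clock: 32.98
tcp_pos: [444.0, 19.1, 63.1]
ee_rot: [0.172, 0.985, 0.0, -0.002]
contact_force: [-7.2, 2.5, 3.2]
grip_width: 62.1
grip_force: 24.0
```

```bash
python3 -c "
from h import *
st()"
```

```text
t 32.975 tcp tray [-83.27   0.49  63.09] yaw-tray deg 89.81 F tray [-7.6 -0.   3.2] M tray [-0.186  1.553  0.067] w 62.1
```

drive_tool(moves=[{"x":-0.4,"y":0,"z":0.0,"spin":0,"hand":0.2},{"x":-0.8,"y":0,"z":0.1,"spin":0,"hand":0.2},{"x":-1.2,"y":0,"z":0.2,"spin":0,"hand":0.2},{"x":-1.5,"y":0,"z":0.3,"spin":0,"hand":0.2}])

```text
clock: 33.48
tcp_pos: [458.8, 14.0, 60.4]
ee_rot: [0.172, 0.985, 0.0, -0.001]
contact_force: [-5.9, 1.4, 4.8]
grip_width: 62.1
grip_force: 23.8
```

```bash
python3 -c "
from h import *
st()"
```

```text
t 33.475 tcp tray [-67.66   0.61  60.36] yaw-tray deg 89.8 F tray [-6.  -0.6  4.8] M tray [-0.009  1.204 -0.01 ] w 62.1
```

The cup should be within about 20° of upright now. I carry it to free bench beside the tray and set its foot down.

drive_tool(moves=[{"x":0,"y":0,"z":-2,"spin":0,"hand":0.2},{"x":0,"y":0,"z":-4.5,"spin":0,"hand":0.2},{"x":2,"y":3,"z":-5,"spin":0,"hand":0.2},{"x":4,"y":7,"z":-5,"spin":0,"hand":0.2},{"x":5.7,"y":11,"z":-5,"spin":0,"hand":0.2},{"x":5.7,"y":15,"z":-4,"spin":0,"hand":0.2},{"x":5.7,"y":15,"z":-1,"spin":0,"hand":0.2},{"x":5.7,"y":15,"z":2,"spin":0,"hand":0.2},{"x":5.7,"y":15,"z":3.2,"spin":0,"hand":0.2},{"x":5.7,"y":15,"z":3.4,"spin":0,"hand":0.2}])

```text
clock: 34.72
tcp_pos: [456.4, 174.1, 26.1]
ee_rot: [0.172, 0.985, -0.0, -0.0]
contact_force: [0.1, 1.0, -0.3]
grip_width: 61.7
grip_force: 23.3
```

```bash
python3 -c "
from h import *
st();T=snapshot('top')[:,:,::-1];cv2.imwrite('T2.png',T);s=get_state();print(s['tcp_pos'],(proj('top',np.r_[s['tcp_pos'][:2],42])).round(1))"
```

```text
t 34.725 tcp tray [-123.57  150.62   26.08] yaw-tray deg 89.78 F tray [-0.2  1.  -0.3] M tray [-0.035  0.026 -0.046] w 61.7
[456.78122281 174.222178    26.63879166] [[210.6 233.2]]
```

Free at z = 26. I lower in small steps until the foot touches.

drive_tool(moves=[{"x":0,"y":0,"z":0.2,"spin":0,"hand":0.2},{"x":0,"y":0,"z":0.4,"spin":0,"hand":0.2},{"x":0,"y":0,"z":0.6,"spin":0,"hand":0.2},{"x":0,"y":0,"z":0.8,"spin":0,"hand":0.2}])

```text
clock: 35.28
tcp_pos: [456.6, 174.3, 18.3]
ee_rot: [0.172, 0.985, 0.0, 0.0]
contact_force: [0.7, -1.0, -1.4]
grip_width: 61.9
grip_force: 23.3
```

```bash
python3 -c "
from h import *
st()"
```

```text
t 35.275 tcp tray [-123.41  150.86   18.3 ] yaw-tray deg 89.79 F tray [ 1.  -0.7 -1.4] M tray [-0.022 -0.01   0.067] w 61.9
```

drive_tool(moves=[{"x":0,"y":0,"z":0.15,"spin":0,"hand":0.2},{"x":0,"y":0,"z":0.3,"spin":0,"hand":0.2},{"x":0,"y":0,"z":0.4,"spin":0,"hand":0.2},{"x":0,"y":0,"z":0.5,"spin":0,"hand":0.2}])

```text
clock: 35.78
tcp_pos: [456.6, 174.3, 13.2]
ee_rot: [0.172, 0.985, 0.0, 0.0]
contact_force: [0.6, -0.7, -1.1]
grip_width: 62.0
grip_force: 23.3
```

```bash
python3 -c "
from h import *
st()"
```

```text
t 35.775 tcp tray [-123.45  150.85   13.23] yaw-tray deg 89.79 F tray [ 0.8 -0.5 -1.1] M tray [-0.017 -0.038  0.06 ] w 62.0
```

drive_tool(moves=[{"x":0,"y":0,"z":0.15,"spin":0,"hand":0.2},{"x":0,"y":0,"z":0.3,"spin":0,"hand":0.2},{"x":0,"y":0,"z":0.4,"spin":0,"hand":0.2},{"x":0,"y":0,"z":0.5,"spin":0,"hand":0.2}])

```text
clock: 36.28
tcp_pos: [458.2, 174.0, 10.3]
ee_rot: [0.172, 0.985, 0.0, 0.002]
contact_force: [2.2, -6.4, 15.6]
grip_width: 62.5
grip_force: 25.0
```

```bash
python3 -c "
from h import *
st()"
```

```text
t 36.275 tcp tray [-121.84  151.13   10.26] yaw-tray deg 89.77 F tray [ 4.2 -5.3 15.6] M tray [-1.359 -0.472  0.171] w 62.5
```

drive_tool(moves=[{"x":0,"y":0,"z":-0.4,"spin":0,"hand":0.2},{"x":0,"y":0,"z":-0.4,"spin":0,"hand":0.55},{"x":0,"y":0,"z":-0.4,"spin":0,"hand":0.7},{"x":0,"y":0,"z":-0.4,"spin":0,"hand":1},{"x":0,"y":0,"z":-0.4,"spin":0,"hand":1},{"x":0,"y":0,"z":-0.4,"spin":0,"hand":1},{"x":0,"y":0,"z":-2,"spin":0,"hand":1},{"x":0,"y":0,"z":-5,"spin":0,"hand":1},{"x":0,"y":0,"z":-10,"spin":0,"hand":1},{"x":4,"y":5,"z":-14,"spin":0,"hand":1},{"x":6,"y":10,"z":-14,"spin":0,"hand":1},{"x":6,"y":15,"z":-14,"spin":0,"hand":1}])

```text
clock: 37.78
tcp_pos: [450.6, 338.2, 151.4]
ee_rot: [0.171, 0.985, 0.001, 0.001]
contact_force: [1.1, -0.6, -0.8]
grip_width: 85.5
grip_force: 0.0
```

drive_tool(moves=[{"x":4,"y":5,"z":0,"spin":0,"hand":1},{"x":6,"y":10,"z":0,"spin":0,"hand":1},{"x":6,"y":14,"z":0,"spin":0,"hand":1}])

```text
clock: 38.15
tcp_pos: [440.8, 490.4, 149.6]
ee_rot: [0.171, 0.985, 0.001, 0.0]
contact_force: [0.5, -0.3, 0.1]
grip_width: 85.5
grip_force: 0.0
```

```bash
cat > c.py <<'E'
from h import *
s=get_state();print(s['clock'],s['tcp_pos'],s['grip_width'])
T=avg('top',3);S=avg('side',3);cv2.imwrite('T3.png',T);cv2.imwrite('S3.png',S)
R=cv2.imread('T.png');D=cv2.absdiff(T,R).max(2)
def hough(n,I,x0,y0,w=60):
    g=cv2.resize(cv2.cvtColor(np.ascontiguousarray(I),cv2.COLOR_BGR2GRAY)[y0:y0+w,x0:x0+w],None,fx=6,fy=6,interpolation=cv2.INTER_CUBIC)
    c=cv2.HoughCircles(g,cv2.HOUGH_GRADIENT,2,60,param1=80,param2=30,minRadius=50,maxRadius=90)
    print(n,None if c is None else [(x0+a/6,y0+b/6,r/6) for a,b,r in c[0][:3]])
hough('orig',R,147,192); hough('now',T,181,203)
for n,I,z in(('top',T,0),):
    m=(D>25).astype(np.uint8); k=np.zeros_like(m);k[195:270,170:250]=m[195:270,170:250]
    c,_,st_,ce=cv2.connectedComponentsWithStats(k); print('diff',[(st_[i].tolist(),ce[i].round(1).tolist()) for i in range(1,c) if st_[i,4]>30])
for x in range(196,228,2): print(x,T[220:248:2,x].mean(1).astype(int).tolist())
gold2('top beads',T,258,302,170,212)
gold2('side beads',S,290,335,200,240)
print('expect rim', proj('top',[457.,174.,42.]).round(1),proj('top',[457.,174.,0.]).round(1))
E
python3 c.py
```

```text
38.15 [440.80850933 490.38817346 149.64860265] 85.4616054927985
orig [(np.float32(174.83333), np.float32(222.5), np.float32(9.866667)), (np.float32(187.5), np.float32(219.83333), np.float32(10.333333))]
now [(np.float32(212.5), np.float32(232.5), np.float32(12.233334))]
diff [([170, 195, 80, 75, 3696], [215.6, 222.0])]
196 [144, 147, 148, 197, 232, 233, 233, 233, 233, 234, 233, 234, 233, 234]
198 [147, 145, 146, 155, 227, 232, 229, 229, 233, 234, 233, 234, 234, 235]
200 [146, 146, 145, 148, 190, 179, 157, 171, 208, 221, 231, 235, 234, 234]
202 [145, 144, 145, 147, 133, 116, 106, 106, 110, 121, 198, 239, 234, 234]
204 [138, 133, 135, 136, 122, 111, 114, 118, 116, 109, 112, 196, 237, 234]
206 [125, 127, 124, 126, 124, 133, 139, 143, 140, 134, 120, 125, 231, 236]
208 [127, 128, 122, 133, 139, 142, 142, 141, 140, 142, 137, 110, 192, 236]
210 [127, 124, 122, 152, 152, 141, 165, 184, 157, 143, 142, 124, 138, 230]
212 [128, 126, 124, 159, 161, 143, 150, 191, 227, 199, 139, 131, 132, 229]
214 [128, 129, 127, 159, 164, 144, 138, 145, 196, 223, 160, 131, 146, 229]
216 [127, 126, 123, 154, 166, 148, 138, 138, 141, 175, 196, 131, 161, 232]
218 [127, 127, 120, 139, 160, 147, 141, 142, 139, 140, 150, 120, 189, 234]
220 [128, 129, 120, 123, 134, 137, 139, 139, 136, 128, 123, 131, 225, 234]
222 [127, 128, 129, 123, 116, 119, 124, 123, 120, 114, 121, 137, 194, 222]
224 [128, 128, 128, 129, 127, 121, 117, 116, 119, 127, 127, 129, 128, 155]
226 [129, 126, 129, 130, 128, 127, 129, 129, 130, 129, 129, 127, 128, 129]
top beads [(306, [272.3, 189.5]), (12, [292.0, 196.5]), (25, [283.0, 199.5]), (30, [298.2, 207.3]), (3, [277.7, 204.3]), (18, [286.4, 205.9])]
side beads []
expect rim [[210.7 233.1]] [[213.9 233.6]]
```

The arm's shadow falls on the cup, so I clear it to the other side before checking.

drive_tool(moves=[{"x":0,"y":-3,"z":-5,"spin":0,"hand":1},{"x":-1,"y":-9,"z":-12,"spin":0,"hand":1},{"x":-2,"y":-15,"z":-15,"spin":0,"hand":1},{"x":-4,"y":-21,"z":-15,"spin":0,"hand":1},{"x":-5,"y":-27,"z":-15,"spin":0,"hand":1},{"x":-6,"y":-33,"z":-15,"spin":0,"hand":1},{"x":-8,"y":-39,"z":-15,"spin":0,"hand":1},{"x":-9,"y":-45,"z":-15,"spin":0,"hand":1},{"x":-10,"y":-51,"z":-15,"spin":0,"hand":1},{"x":-12,"y":-57,"z":-15,"spin":0,"hand":1},{"x":-13,"y":-63,"z":-15,"spin":0,"hand":1},{"x":-14,"y":-69,"z":-15,"spin":0,"hand":1}])

```text
clock: 39.95
tcp_pos: [341.6, -190.2, 299.1]
ee_rot: [0.173, 0.985, -0.0, 0.001]
contact_force: [1.1, -0.3, 0.3]
grip_width: 85.4
grip_force: 0.0
```

drive_tool(moves=[{"x":-1,"y":-6,"z":0,"spin":0,"hand":1},{"x":-2,"y":-12,"z":0,"spin":0,"hand":1},{"x":-3,"y":-18,"z":0,"spin":0,"hand":1},{"x":-3,"y":-20,"z":0,"spin":0,"hand":1},{"x":-3,"y":-20,"z":0,"spin":0,"hand":1}])

```text
clock: 40.58
tcp_pos: [302.7, -386.9, 298.5]
ee_rot: [0.173, 0.985, 0.0, -0.0]
contact_force: [0.9, 0.9, 0.1]
grip_width: 85.5
grip_force: 0.0
```

```bash
cat > c2.py <<'E'
from h import *
from itertools import product
s=get_state();print(s['clock'],s['tcp_pos'])
T=avg('top',3);S=avg('side',3);cv2.imwrite('T4.png',T);cv2.imwrite('S4.png',S)
sh=dict(top=np.zeros(2),side=np.array([.3,1.45]))
def G(I):
    g=cv2.GaussianBlur(cv2.cvtColor(np.ascontiguousarray(I),cv2.COLOR_BGR2GRAY).astype(np.float32),(0,0),.7)
    return cv2.magnitude(cv2.Sobel(g,cv2.CV_32F,1,0),cv2.Sobel(g,cv2.CV_32F,0,1))
def hull(n,c,a):
    a=np.array(a,float);e=np.cross(a,[.3,.5,.8]);e/=np.linalg.norm(e);f=np.cross(a,e);t=np.linspace(0,2*np.pi,40)
    ring=lambda z,r:c+z*a+r*(np.outer(np.cos(t),e)+np.outer(np.sin(t),f))
    p=proj(n,np.vstack([ring(0,27),ring(18,32),ring(42,32)]))+sh[n]
    h=cv2.convexHull(p.astype(np.float32))[:,0]
    h=np.vstack([h,h[:1]]); d=np.r_[0,np.cumsum(np.linalg.norm(np.diff(h,axis=0),axis=1))]; q=np.linspace(0,d[-1],80)
    return np.c_[np.interp(q,d,h[:,0]),np.interp(q,d,h[:,1])].astype(np.float32)
def score(n,g,c,a):
    h=hull(n,c,a); return cv2.remap(g,h[:,0],h[:,1],cv2.INTER_LINEAR).mean()
def best(gs,x,y,th):
    r=(0,)
    for dx,dy in product(range(-20,24,4),repeat=2):
        for ya in ([0] if th==0 else range(0,360,15)):
            t=np.radians(th);a=[np.sin(t)*np.cos(np.radians(ya)),np.sin(t)*np.sin(np.radians(ya)),np.cos(t)]
            z=0 if th==0 else (32 if th==90 else 27*np.sin(t))
            sc=[score(n,g,np.array([x+dx,y+dy,z]),a) for n,g in gs.items()]
            if sum(sc)>r[0]: r=(sum(sc),np.round(sc,1).tolist(),x+dx,y+dy,ya)
    return r
for nm,I,J,x,y in(('orig',cv2.imread('T.png'),cv2.imread('S.png'),488,268),('now',T,S,457,174)):
    gs=dict(top=G(I),side=G(J))
    for th in(0,90): print(nm,th,best(gs,x,y,th))
gold2('top beads',T,258,302,170,212); gold2('side beads',S,285,340,200,245)
E
python3 c2.py
```

```text
40.575 [ 302.65172574 -386.92657384  298.48989698]
orig 0 (np.float32(206.29025), [154.6999969482422, 51.599998474121094], 488, 264, 0)
orig 90 (np.float32(215.6108), [167.6999969482422, 47.900001525878906], 476, 284, 300)
now 0 (np.float32(196.8392), [159.1999969482422, 37.599998474121094], 457, 170, 0)
now 90 (np.float32(210.85916), [167.39999389648438, 43.5], 473, 170, 165)
top beads [(313, [272.4, 189.4]), (10, [292.0, 196.2]), (55, [298.8, 205.2]), (44, [284.5, 202.2]), (5, [277.8, 204.6])]
side beads [(700, [309.7, 223.2]), (9, [317.0, 225.0]), (16, [313.2, 233.9])]
```

```bash
python3 - <<'E'
from h import *
def ncc(a,b,m):
    a=a[m].astype(float);b=b[m].astype(float);a-=a.mean();b-=b.mean();return (a*b).sum()/np.sqrt((a*a).sum()*(b*b).sum())
for n,O,N,c0,c1 in(('top','T.png','T4.png',(175.9,221.6),(212,233)),('side','S.png','S4.png',(275.4,328.4),None)):
    O=cv2.cvtColor(cv2.imread(O),6);N=cv2.cvtColor(cv2.imread(N),6)
    if c1 is None: c1=tuple(proj('side',[457,172,42.])[0]+[.3,1.45])
    sc=1.0 if n=='top' else 0.93
    best=(-1,)
    for mode in('ring','outer'):
      best=(-1,)
      for dx in np.arange(-6,6.1,.5):
        for dy in np.arange(-6,6.1,.5):
          for s in (sc*.95,sc,sc*1.05):
            w=18 if n=='side' else 16
            yy,xx=np.mgrid[-w:w+1,-w:w+1].astype(np.float32)
            A=cv2.remap(O,(xx/s+c0[0]).astype(np.float32),(yy/s+c0[1]).astype(np.float32),1)
            B=cv2.remap(N,(xx+c1[0]+dx).astype(np.float32),(yy+c1[1]+dy).astype(np.float32),1)
            r=np.hypot(xx/s,yy/s/(1 if n=='top' else .88)); R=11.7 if n=='top' else 15
            m=(r>R-2.5)&(r<R+1.5) if mode=='ring' else (r>R-2.5)&(r<R+4)
            v=ncc(A,B,m)
            if v>best[0]: best=(round(v,3),dx,dy,s)
      print(n,c1,mode,best)
N=cv2.cvtColor(cv2.imread('S4.png'),6);c=proj('side',[457,172,42.])[0]
O=cv2.cvtColor(cv2.imread('T.png'),6);T=cv2.cvtColor(cv2.imread('T4.png'),6)
print('orig col',O[206:240:1,176].tolist());print('now col',T[218:252,212].tolist())
print('orig row',O[222,160:206].tolist());print('now row',T[234,196:242].tolist())
E
```

```text
top (212, 233) ring (np.float64(0.955), np.float64(0.0), np.float64(0.5), 1.0)
top (212, 233) outer (np.float64(0.962), np.float64(-0.5), np.float64(0.5), 1.0)
side (np.float64(309.9299605775024), np.float64(299.3607867261763)) ring (np.float64(0.612), np.float64(0.0), np.float64(0.5), 0.93)
side (np.float64(309.9299605775024), np.float64(299.3607867261763)) outer (np.float64(0.685), np.float64(0.0), np.float64(0.5), 0.93)
orig col [221, 221, 220, 218, 226, 232, 203, 159, 167, 181, 181, 187, 202, 209, 208, 178, 171, 190, 189, 169, 171, 182, 177, 152, 131, 135, 186, 230, 232, 233, 236, 235, 236, 236]
now col [214, 212, 212, 207, 204, 208, 182, 181, 221, 237, 240, 238, 232, 230, 230, 229, 227, 226, 225, 219, 190, 151, 131, 131, 125, 132, 179, 222, 229, 229, 228, 229, 229, 229]
orig row [233, 233, 234, 232, 211, 147, 110, 107, 112, 117, 132, 153, 171, 169, 152, 144, 171, 218, 234, 236, 237, 237, 230, 222, 217, 220, 212, 159, 117, 121, 138, 146, 148, 146, 148, 147, 153, 180, 215, 232, 233, 233, 232, 233, 233, 232]
now row [229, 228, 229, 226, 194, 137, 102, 108, 114, 128, 134, 137, 134, 147, 182, 221, 227, 228, 229, 229, 229, 228, 229, 230, 230, 233, 223, 160, 121, 134, 142, 142, 141, 142, 143, 167, 204, 222, 227, 226, 225, 225, 225, 225, 225, 224]
```

The cup's rim matches an upright cup in both views (0.96 in the top view). Next I check the beads by colour.

```bash
python3 - <<'E'
from h import *
def cnt(I,x0,x1,y0,y1):
    h=cv2.cvtColor(I,40)[y0:y1,x0:x1]; return int(cv2.inRange(h,(12,110,140),(34,255,255)).sum()/255)
O=cv2.imread('T.png');N=cv2.imread('T4.png')
print('gold in cup: before',cnt(O,163,189,209,235),'now',cnt(N,199,226,220,247))
print('side cup now',cnt(cv2.imread('S4.png'),292,328,280,318),'before',cnt(cv2.imread('S.png'),256,295,308,350))
for nm,zs in(('top',('T.png','T4.png')),('side',('S.png','S4.png'))):
    A,B=[cv2.imread(z) for z in zs]
    for lab,x0,x1 in(('blue',4,78),('grey',-78,-8)):
        z=5 if nm=='side' else 8
        q=proj(nm,np.array([rz(YA)@[x,y,z]+TR for x,y in((x0,-45),(x1,-45),(x1,45),(x0,45))]))+([.3,1.45] if nm=='side' else 0)
        m=np.zeros(A.shape[:2],np.uint8);cv2.fillPoly(m,[q.round().astype(int)],255)
        h=cv2.cvtColor(B,40);g=cv2.inRange(h,(12,100,110),(36,255,255))&m
        d=(cv2.absdiff(A,B).max(2)>45).astype(np.uint8)*255&g
        k,_,s,c=cv2.connectedComponentsWithStats(d);print(nm,lab,[(int(s[i,4]),c[i].round(1).tolist(),[int(s[i,2]),int(s[i,3])]) for i in range(1,k) if s[i,4]>3])
E
```

```text
gold in cup: before 96 now 0
side cup now 0 before 104
top blue [(12, [292.1, 196.3], [4, 4]), (46, [284.3, 201.7], [10, 12]), (5, [277.8, 204.6], [3, 2])]
top grey []
side blue [(8, [317.1, 225.1], [3, 3]), (14, [313.6, 233.9], [6, 3])]
side grey []
```

```bash
python3 - <<'E'
from h import *
A,B=cv2.imread('T.png'),cv2.imread('T4.png')
h=cv2.cvtColor(B,40);g=cv2.inRange(h,(12,90,100),(36,255,255)); d=(cv2.absdiff(A,B).max(2)>30).astype(np.uint8)*255&g; d[:65]=0;d[330:]=0
k,_,s,c=cv2.connectedComponentsWithStats(d);print([(int(s[i,4]),c[i].round(1).tolist()) for i in range(1,k) if s[i,4]>2])
# bead template: hue mask in blue compartment, eroded peaks
P=cv2.resize(B[180:215,262:306],None,fx=8,fy=8,interpolation=cv2.INTER_CUBIC);v=cv2.cvtColor(P,40);m=cv2.inRange(v,(14,90,110),(34,255,255))
O=cv2.resize(A[180:215,262:306],None,fx=8,fy=8,interpolation=cv2.INTER_CUBIC);m&=(cv2.absdiff(P,O).max(2)>40).astype(np.uint8)*255
dt=cv2.distanceTransform(m,cv2.DIST_L2,5)
for _ in range(9):
    _,r,_,p=cv2.minMaxLoc(dt)
    if r<5: break
    print('bead?',round(262+p[0]/8,1),round(180+p[1]/8,1),'r px',round(r/8,2)); cv2.circle(dt,p,20,0,-1)
E
```

```text
[(10, [273.4, 102.2]), (6, [441.5, 127.5]), (12, [292.1, 196.3]), (49, [284.4, 202.0]), (3, [260.0, 198.3]), (5, [257.4, 206.6]), (5, [277.8, 204.6]), (7, [295.9, 208.7]), (4, [252.5, 226.2])]
bead? 281.5 198.1 r px 1.82
bead? 288.0 206.0 r px 1.8
bead? 292.4 196.9 r px 1.72
bead? 285.0 201.2 r px 1.7
bead? 278.0 204.9 r px 0.82
bead? 284.1 207.1 r px 0.75
```

```bash
python3 -c "
from station import *
print(hand_in())"
```

```text
the job is handed in; nothing more can be done
None
```

The job is handed in at about 41 s: the divider is home in the slot, the beads are poured onto the blue floor (colour check: none left in the cup, on the grey floor or on the bench; two of the six only partly visible), and the empty cup stands upright on the bench beside the tray.

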